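# Change over the glue-drying cabinet

## Robot

A 6-joint arm with a two-finger parallel gripper is mounted at the origin on the work surface. World frame = base frame: x ahead of the robot, y to its left, z up, the work surface at z = 0. Lengths are in m, angles in degrees, forces in N, time in s.
With the tool pointing down it reaches from about 0.35 to 0.775 m from the base axis. Payload 7.3 kg.
Tool frame: the origin (TCP) lies at the very end of the fingers, on their centre line; the grasp point (between the pads) lies 19 mm behind it; z points along the fingers, y is the direction in which the jaws open and shut (so a half turn about z gives the same grasp; the last joint's range is limited). The gripper opens to 92 mm and grips with 3 to 60 N. Pads are 19 mm wide; open, the fingers measure 130 mm over their backs; the gripper's body (75 mm by 190 mm) begins 47 mm behind the grasp point.
Start: joints at [64.229, 19.595, 87.324, -0, 73.075, -8.365], TCP at [0.157, 0.501, 0.227] pointing down, gripper open.
Joint ranges: [-145.02, 145.02], [-44.19, 115.74], [2.07, 154.8], [-57.11, 237.11], [16.16, 152.29], [-177.93, 177.93]. Speed limits (degrees/s): [147.25, 147.25, 180, 180, 180, 180].

## Interface

Orientations are given as a 3x3 rotation matrix whose columns are the frame's x, y, z axes.
In Python, from cell import arm, optics gives the robot as it stands.
- The arm moves only by the tool carry_out, never from a script. Its argument "moves" is a list of rows, each an object of numbers: "x", "y", "z": the shift along the tool's x, y, z in mm; "wx", "wy", "wz": the turn, a rotation vector about the tool's x, y, z in rad. In form: [{"x": .., "y": .., "z": .., "wx": .., "wy": .., "wz": ..}, ...]. A call has 1 to 10 rows; each row shifts and turns the commanded pose from where the row before left it, along the tool's axes as they then stand; what a row does not reach is not made up. A row lasts 1/8 s, in which the tool goes at most 62.5 mm and 10.7 degrees, less where a joint would pass 70% of its speed; a pose out of reach is approached as far as the arm can. A call with a gripper value outside its range is refused whole. "gripper" is the closure, from -1 (fully open) to 1 (shut), so that 0 is half open, set as the call begins (left out, the last holds). The fingers move at their own pace and stop on an object; "newtons" is the grip in N (left out, the last holds). Time passes only in rows, so rows that do not move let the fingers close. It gives the time, the measured TCP pose, the force and the opening at its end, in the units of the state.
- arm.get_obs(): the state, without advancing time (a new reading comes with each control period).
- optics.grab_frame(name): name is "scene" or "top" or "wrist"; returns a dict with "img" (480x640x3 uint8, blue, green, red), "fx", "fy", "cx", "cy" (pixels), "view" (4x4, takes a point from world to camera coordinates). Camera axes: x right, y up, looking along -z (the intrinsics and any distortion apply to the point x, -y, -z); pixel columns grow to the right and rows downward; lengths in m; the calibration is good to about 2 mm. A picture is of the moment at which its call begins. There is no depth.
- arm.job_done(): hands the job in, once; it reports no verdict.
The state is a dict: "t": time; "joints": joint angles; "joint_velocities": joint speeds; "joint_torque": joint torques, N m; "ee_pos": TCP position; "tool_rot": TCP orientation; "ft_force": force on the tool from outside, world axes, zero at the start; "torque": the same for the moment, N m; "opening": finger opening in m.
Only numpy, scipy, OpenCV 4.12 (cv2) and the standard library are available. Lean on these libraries where they do the work, as an engineer would, in place of code of your own. Each camera call takes 0.05 s, during which the arm holds its last target. There are 200 camera calls.

## Task

Change over the glue-drying cabinet: raise its clear sash all the way, draw the tray right out, move every dry blue plaque from the tray to the cork mat, and lay every freshly glued orange plaque from the newspaper on the tray, each flat, decorated face up and none overlapping. Then push the tray fully home and, after that, lower the sash all the way; keep the sash up whenever the tray is out. Leave the other things on the table where they are.

Things in the scene. Friction and masses are not known exactly. Their poses are not given: they have to be found in the camera images.
- cabinet: fixed grey drying cabinet, 340 wide (y) x 206 deep x 170 mm high, clear roof and back, front to the robot. Origin on the table at the middle of the front (sash plane); x points into it, y to the left seen from the robot. At each end of the front, 179 mm from the middle, an aluminium post 26 x 22 mm, 310 mm high. Above the roof all is free
- sash (a joint): height of the clear, yellow-edged sash in the cabinet's front, m: 0 = down, 0.13 = fully raised. Stays where left (8 N to raise, 2 N to lower). Starts 0 to 0.03. Panel 6 mm thick, top edge 25 mm above the handle bar's middle; lower edge 38 mm above the table when down. Sash and tray pass through one another in the simulation, yet the tray must only pass under a raised sash
- sash_grip (a point): middle of the sash's black handle: a level bar along the cabinet's y, 140 mm long, 12 mm deep (x) x 14 mm high, its middle 45 mm in front of the sash plane on an arm at each end (64 mm from the middle); 36 mm free between bar and panel, so it can be pinched from above across x. 145 mm above the table with the sash down, 275 mm up. Axes as the cabinet's
- tray (a joint): how far the steel tray is drawn out of the cabinet towards the robot (along the cabinet's -x), m: 0 = fully home, 0.17 = right out. About 2 N to move; it stays where it is left. Starts 0 to 0.006
- tray_floor (a point): centre of the tray's inner floor, on its upper face, 20 mm above the table; axes as the cabinet's. Inner floor 100 (x) x 290 mm (y) within a lip 4 mm thick and 12 mm high: room for three plaques side by side, long side along x. Tray right out: 111 mm in front of the sash plane; home: 59 mm behind it
- tray_grip (a point): grip point of the tray's upright blue handle, 52 mm above the table, 14 mm below the handle's top: a tab 40 mm wide (y) x 14 mm (x) on a flat tongue 60 mm wide (its top 20 mm above the table), 169 mm in front of tray_floor, so 110 mm in front of the sash plane with the tray home; the tongue passes below the closed sash. Axes as the cabinet's
- newspaper: sheet of newspaper lying flat on the table at one side of the tray, 360 (x) x 220 mm (y), no thickness to feel; the orange plaques start on it. Origin at its middle
- mat: fixed cork mat on the other side, 240 (x) x 170 (y) x 4 mm thick; origin at the middle of its underside, x and y along its sides
- wet0: freshly glued orange plaque, a board 84 x 48 x 6 mm, 40 g, starts on the newspaper, long side across it (along the paper's y); origin at the middle of its underside, x along its long side, z out of its decorated face. May be absent
- wet1: freshly glued orange plaque, a board 84 x 48 x 6 mm, 40 g, starts on the newspaper, long side across it (along the paper's y); origin at the middle of its underside, x along its long side, z out of its decorated face. May be absent
- wet2: freshly glued orange plaque, a board 84 x 48 x 6 mm, 40 g, starts on the newspaper, long side across it (along the paper's y); origin at the middle of its underside, x along its long side, z out of its decorated face. May be absent
- dry0: dry blue plaque, a board 84 x 48 x 6 mm, 40 g, starts on the tray inside the cabinet, long side along the cabinet's x; origin at the middle of its underside, x along its long side, z out of its decorated face. May be absent
- dry1: dry blue plaque, a board 84 x 48 x 6 mm, 40 g, starts on the tray inside the cabinet, long side along the cabinet's x; origin at the middle of its underside, x along its long side, z out of its decorated face. May be absent
- glue: amber glue bottle 44 mm wide, 135 mm tall; a bystander, to be left alone; origin at its underside
- beads: jar of beads with yellow lid, 90 mm wide, 130 mm tall; a bystander, to be left alone; origin at its underside
- cup: white cup, 76 mm wide, 95 mm tall; a bystander, to be left alone; origin at its underside
- tape: roll of tape, 80 mm wide, 22 mm high; a bystander, to be left alone; origin at its underside
- sponge: green sponge block 80 x 50 x 25 mm; a bystander, to be left alone; origin at its underside
- paint: blue paint jar 52 mm wide, 80 mm tall; a bystander, to be left alone; origin at its underside
- brush: brush lying flat; a bystander, to be left alone; origin at its underside
Mind the look-alikes: they are no part of the job. Leave any black, green or grey look-alike of the wet1 alone.

How it is judged (in metres and radians):
On the way, in this order (a step that is already met when the one before it is completed fails the run):
1. the sash is raised (above 0.115 m of 0.13) while the tray is still in (under 0.03 m) (value of joint sash above 0.115 m and value of joint tray below 0.03 m), for 0.2 s.
2. the tray is drawn out (more than 0.15 m of 0.17) (value of joint tray above 0.15 m), for 0.2 s.
3. with the tray out, every orange plaque lies flat on it and every blue plaque flat on the cork mat, all let go (value of joint tray above 0.14 m and x of wet0 in the frame of tray_floor between -0.018 and 0.018 m and y of wet0 in the frame of tray_floor between -0.135 and 0.135 m and z of wet0 in the frame of tray_floor between -0.005 and 0.005 m and angle between each of wet0, wet1, wet2, dry0, dry1's own z axis and vertical below 0.08 rad and x of wet1 in the frame of tray_floor between -0.018 and 0.018 m and y of wet1 in the frame of tray_floor between -0.135 and 0.135 m and z of wet1 in the frame of tray_floor between -0.005 and 0.005 m and x of wet2 in the frame of tray_floor between -0.018 and 0.018 m and y of wet2 in the frame of tray_floor between -0.135 and 0.135 m and z of wet2 in the frame of tray_floor between -0.005 and 0.005 m and x of dry0 in the frame of mat between -0.12 and 0.12 m and y of dry0 in the frame of mat between -0.085 and 0.085 m and z of dry0 in the frame of mat between -0.001 and 0.009 m and x of dry1 in the frame of mat between -0.12 and 0.12 m and y of dry1 in the frame of mat between -0.085 and 0.085 m and z of dry1 in the frame of mat between -0.001 and 0.009 m and linear speed of each of wet0, wet1, wet2, dry0, dry1 below 0.02 m/s and contact force between the fingers and wet0 below 0.1 N and contact force between the fingers and wet1 below 0.1 N and contact force between the fingers and wet2 below 0.1 N and contact force between the fingers and dry0 below 0.1 N and contact force between the fingers and dry1 below 0.1 N), for 0.2 s.
4. the tray is pushed home (under 0.01 m) with the sash still up (above 0.09 m) (value of joint tray below 0.01 m and value of joint sash above 0.09 m), for 0.2 s.
At the end, for the whole second after the job is handed in: Sash down (within 8 mm), tray home (within 10 mm); every orange plaque flat (0.08 rad) and face up on the tray's floor, its middle within 18 mm (x) and 135 mm (y) of the floor's centre; every blue plaque flat and face up on the cork mat, its middle over the mat; all at rest (value of joint sash below 0.008 m and value of joint tray below 0.01 m and x of wet0 in the frame of tray_floor between -0.018 and 0.018 m and y of wet0 in the frame of tray_floor between -0.135 and 0.135 m and z of wet0 in the frame of tray_floor between -0.005 and 0.005 m and angle between each of wet0, wet1, wet2, dry0, dry1's own z axis and vertical below 0.08 rad and x of wet1 in the frame of tray_floor between -0.018 and 0.018 m and y of wet1 in the frame of tray_floor between -0.135 and 0.135 m and z of wet1 in the frame of tray_floor between -0.005 and 0.005 m and x of wet2 in the frame of tray_floor between -0.018 and 0.018 m and y of wet2 in the frame of tray_floor between -0.135 and 0.135 m and z of wet2 in the frame of tray_floor between -0.005 and 0.005 m and x of dry0 in the frame of mat between -0.12 and 0.12 m and y of dry0 in the frame of mat between -0.085 and 0.085 m and z of dry0 in the frame of mat between -0.001 and 0.009 m and x of dry1 in the frame of mat between -0.12 and 0.12 m and y of dry1 in the frame of mat between -0.085 and 0.085 m and z of dry1 in the frame of mat between -0.001 and 0.009 m and linear speed of each of wet0, wet1, wet2, dry0, dry1 below 0.02 m/s); the robot touches nothing.
It fails at once if the tray is out (more than 0.03 m) while the sash is below 0.09 m (value of joint tray above 0.03 m and value of joint sash below 0.09 m).
It fails at once if a bystander is moved more than 50 mm or tipped (distance of any of glue, beads, cup, tape, sponge, paint, brush from where it was at the start of the episode above 0.05 m or angle between any of glue, beads, cup, tape, sponge, paint's own z axis and vertical above 0.6 rad).
Of wet0, wet1, wet2 only 2 to 3 are there at a start; the rules pass over those that are not, and their reading is None.
Of dry0, dry1 only 1 to 2 are there at a start; the rules pass over those that are not, and their reading is None.
At some moment in a run one of wet0, wet1, wet2 may be knocked a few centimetres aside while the robot is not near it.
Once in a run the grip may slacken for a moment while it holds something.
It also fails if it takes over 210 s, if anything falls off the work surface, if the arm or the gripper's body presses on something with over 40 N, if the wrist force passes 120 N, or if a joint passes its speed limit or range.

## Working session

There is one attempt and no reset: what is moved stays moved. The work goes in short steps, Python scripts to look and compute and a tool call to move; the robot and the scene stay as the last step left them, time stands still between calls to the robot, and variables do not carry over. Pictures are saved under pics/ and viewed, about 12 in all and at most 16, crops included, and the job is handed in when it is done.

Besides the shell and the picture viewer there is one more tool, called after "Call:" by a JSON object that holds its "name" and its "arguments". carry_out: Moves the arm, as the interface text tells. Its arguments: {"type":"object","properties":{"moves":{"type":"array"},"gripper":{"type":"number"},"newtons":{"type":"number"}},"required":["moves"]}

```bash
ls; mkdir -p pics
cat > h.py <<'E'
import numpy as np, cv2, json
from cell import arm, optics
def grab(name, fn=None):
    f=optics.grab_frame(name)
    if fn: cv2.imwrite('pics/'+fn,f['img'])
    return f
def proj(f,P):
    P=np.atleast_2d(P); V=np.array(f['view']); c=(V[:3,:3]@P.T).T+V[:3,3]
    return np.c_[f['fx']*c[:,0]/-c[:,2]+f['cx'], f['fy']*-c[:,1]/-c[:,2]+f['cy']]
def ray(f,uv):
    V=np.array(f['view']); R=V[:3,:3]; o=-R.T@V[:3,3]
    d=np.array([(uv[0]-f['cx'])/f['fx'],-(uv[1]-f['cy'])/f['fy'],-1.0])
    return o,R.T@d
def atz(f,uv,z):
    o,d=ray(f,uv); return o+d*(z-o[2])/d[2]
def tri(obs):
    A=np.zeros((3,3));b=np.zeros(3)
    for f,uv in obs:
        o,d=ray(f,uv); d/=np.linalg.norm(d); M=np.eye(3)-np.outer(d,d); A+=M;b+=M@o
    p=np.linalg.solve(A,b); return p,[np.round(proj(f,p)[0]-uv,1) for f,uv in obs]
def st():
    s=arm.get_obs(); print(round(s['t'],2),np.round(s['ee_pos'],4),np.round(s['ft_force'],1),s['opening']); return s
E
python3 - <<'E'
from h import *
s=st(); print(np.round(s['tool_rot'],3))
for n in ('scene','top','wrist'):
    f=grab(n,n+'0.png'); V=np.array(f['view']); print(n,f['fx'],f['cx'],f['cy'],np.round(-V[:3,:3].T@V[:3,3],3),np.round(V,3).tolist(),[k for k in f if k!='img'])
E
```

```text
pics
0.0 [0.1569 0.5006 0.2261] [ 0.4  0.5 -0. ] 0.09182783558520007
[[-0.954  0.299 -0.001]
 [ 0.299  0.954 -0.001]
 [ 0.    -0.002 -1.   ]]
scene 589.2262694300697 318.2238552326515 238.4778444025614 [0.299 0.483 1.812] [[-0.956, -0.293, 0.0, 0.427], [0.278, -0.908, 0.313, -0.211], [-0.091, 0.299, 0.95, -1.838], [0.0, 0.0, 0.0, 1.0]] ['fx', 'fy', 'cx', 'cy', 'view']
top 448.15573621849427 314.81612016567277 242.01259091419948 [ 0.249 -0.072  1.302] [[-0.006, -1.0, 0.002, -0.073], [0.979, -0.005, 0.203, -0.508], [-0.203, 0.003, 0.979, -1.224], [0.0, 0.0, 0.0, 1.0]] ['fx', 'fy', 'cx', 'cy', 'view']
wrist 355.2141456516603 323.51013609071725 242.34317615934322 [0.093 0.52  0.385] [[0.299, 0.954, -0.002, -0.523], [-0.925, 0.289, -0.247, 0.031], [-0.235, 0.076, 0.969, -0.39], [0.0, 0.0, 0.0, 1.0]] ['fx', 'fy', 'cx', 'cy', 'view']
```

View pics/scene0.png

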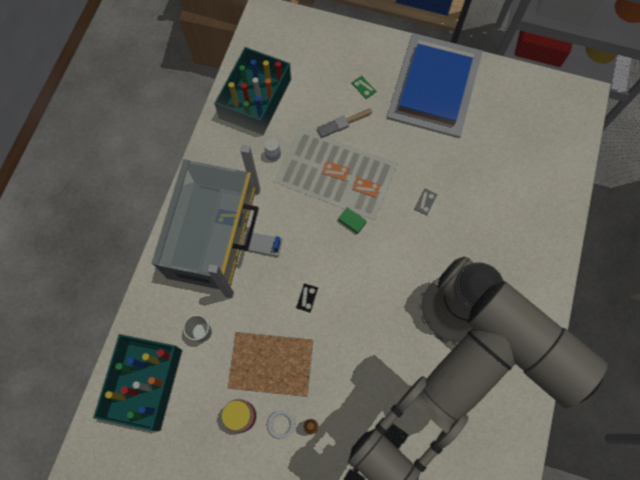

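View pics/top0.png

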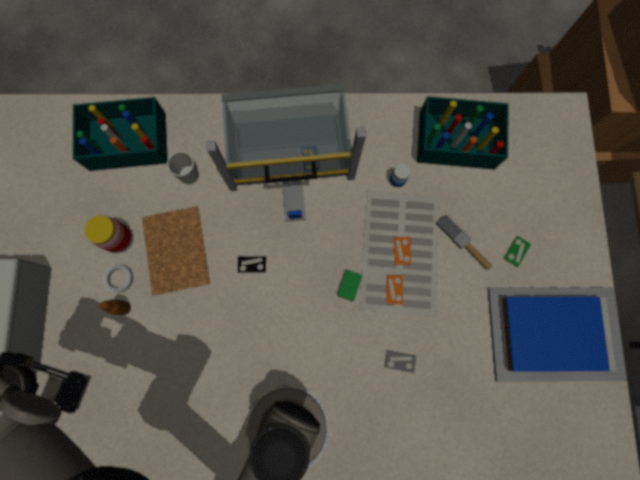

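```bash
python3 - <<'E'
import cv2,numpy as np
t=cv2.imread('pics/top0.png');s=cv2.imread('pics/scene0.png')
g=lambda im:cv2.convertScaleAbs(im,alpha=1.6,beta=10)
a=cv2.resize(g(t[85:235,200:380]),None,fx=4,fy=4,interpolation=cv2.INTER_CUBIC) # 720x600
cv2.imwrite('pics/c1.png',a)
b=cv2.resize(g(s[140:305,150:300]),(545,600),interpolation=cv2.INTER_CUBIC)
cv2.imwrite('pics/c2.png',b)
E
python3 - <<'E'
import sys; sys.path.insert(0,'.')
from h import *
t=grab('top');s=grab('scene')
for nm,a,b in [('plaqA',(402,250),(335,171)),('plaqB',(395,289),(366,187)),('matc',(176,251),(271,364)),('black',(252,264),(308,297)),('green',(350,285),(352,220)),('grey',(400,361),(426,201)),('trayh',(294,213),(277,244)),('paint',(400,174),(272,148)),('cup',(181,167),(197,326))]:
    p,e=tri([(t,a),(s,b)]); print(nm,np.round(p,3),e)
print('mat corners',[np.round(atz(t,u,.004)[:2],3) for u in [(143,217),(197,208),(209,285),(153,294)]])
print('paper corners',[np.round(atz(t,u,0)[:2],3) for u in [(368,192),(439,200),(433,312),(361,305)]])
E
```

```text
plaqA [ 0.491 -0.333 -0.   ] [array([-0.2,  0.6]), array([-0.4, -0.3])]
plaqB [ 0.376 -0.308 -0.002] [array([-0.1,  0.7]), array([-0.5, -0.3])]
matc [ 0.494  0.336 -0.007] [array([-0. ,  0.2]), array([-0.2, -0.1])]
black [0.45  0.108 0.009] [array([-0.2,  0.9]), array([-0.7, -0.4])]
green [ 0.388 -0.177  0.012] [array([-0.1,  0.5]), array([-0.4, -0.2])]
grey [ 0.174 -0.312  0.011] [array([-0. ,  0.8]), array([-0.6, -0.2])]
trayh [ 0.589 -0.016  0.057] [array([-0.3,  1.1]), array([-0.8, -0.6])]
paint [ 0.707 -0.326  0.058] [array([-0.2,  0.4]), array([-0.3, -0.3])]
cup [0.723 0.304 0.091] [array([ 0.3, -0.8]), array([0.7, 0.5])]
mat corners [array([0.597, 0.437]), array([0.624, 0.277]), array([0.392, 0.231]), array([0.367, 0.392])]
paper corners [array([ 0.673, -0.239]), array([ 0.647, -0.453]), array([ 0.311, -0.415]), array([ 0.332, -0.208])]
```

View pics/c1.png

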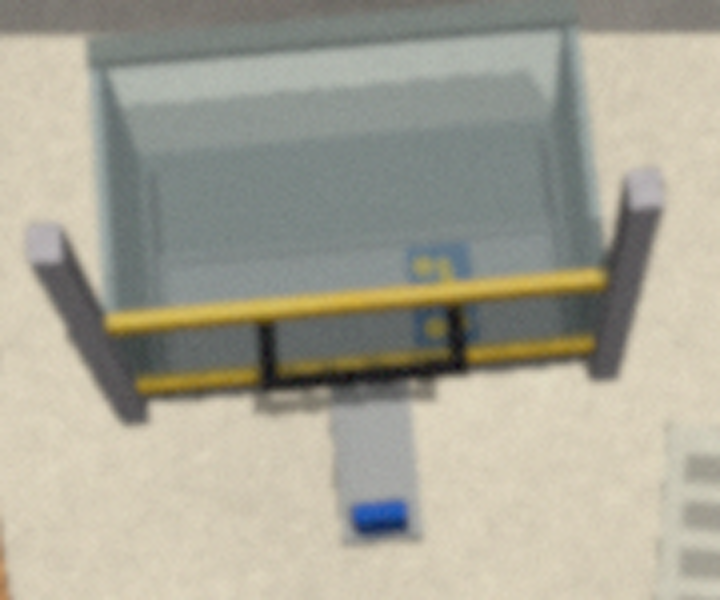

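View pics/c2.png

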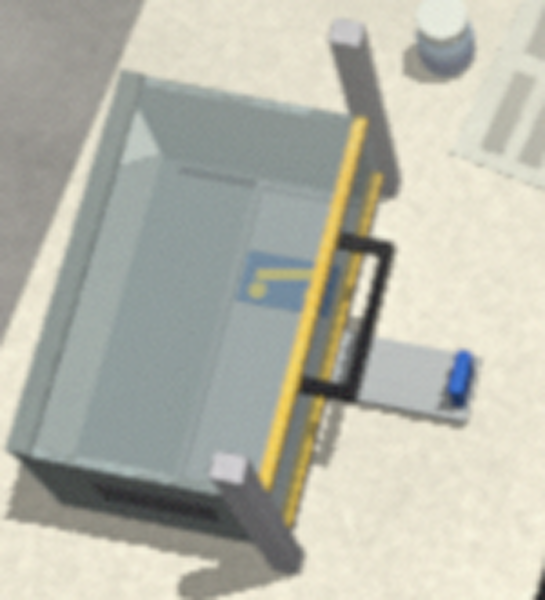

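Run:
```python
from h import *
t=grab('top');s=grab('scene')
T=lambda u,v:(200+u/4,85+v/4); S=lambda u,v:(150+u/3.633,140+v/3.636)
R={}
for nm,a,b in [('postL',T(45,243),S(229,468)),('postR',T(645,190),S(347,34)),('barR',T(460,365),S(388,248)),('barL',T(270,382),S(352,390)),('tab',T(380,508),S(462,370))]:
    p,e=tri([(t,a),(s,b)]); R[nm]=p; print(nm,np.round(p,3),e)
d=R['postL']-R['postR']; print(np.linalg.norm(d[:2]), np.degrees(np.arctan2(-d[0],d[1])), (R['postL']+R['postR'])/2)
d=R['barL']-R['barR']; print(np.linalg.norm(d[:2]), np.degrees(np.arctan2(-d[0],d[1])), (R['barL']+R['barR'])/2)
```

```text
postL [0.688 0.17  0.306] [array([-0.3,  0.9]), array([-0.6, -0.5])]
postR [ 0.721 -0.187  0.304] [array([-0.4,  0.7]), array([-0.4, -0.5])]
barR [ 0.665 -0.077  0.157] [array([-0.3,  0.7]), array([-0.5, -0.4])]
barL [0.652 0.05  0.163] [array([-0.2,  0.6]), array([-0.4, -0.4])]
tab [ 0.589 -0.019  0.069] [array([-0.3,  1. ]), array([-0.8, -0.6])]
0.35857815673392207 5.3394274530270955 [ 0.70451747 -0.00857616  0.30488114]
0.12752338837280594 6.025344188425415 [ 0.65840048 -0.01319135  0.15975377]
```

```bash
cat >> h.py <<'E'
from scipy.spatial.transform import Rotation as Ro
YAW=np.radians(5.4); O=np.array([0.7045,-0.0086,0.])
CR=Ro.from_euler('z',YAW).as_matrix()
def cab(x,y,z): return O+CR@np.array([x,y,z])
def tocab(p): return CR.T@(np.asarray(p)-O)
def down(deg,tilt=0):
    "tool y (jaws) at world angle deg, pointing down; tilt leans the top of the tool towards tool +x"
    a=np.radians(deg); y=np.array([np.cos(a),np.sin(a),0]); z=np.array([0,0,-1.]); R=np.c_[np.cross(y,z),y,z]
    return R@Ro.from_euler('y',-tilt,degrees=True).as_matrix()
def plan(*wps, R=None, p=None, mx=50):
    s=arm.get_obs(); R0=np.array(s['tool_rot']) if R is None else R; p=np.array(s['ee_pos']) if p is None else p
    for w in wps:
        w=np.asarray(w,float)
        if w.shape==(3,3):
            v=Ro.from_matrix(R0.T@w).as_rotvec(); n=max(1,int(np.ceil(np.linalg.norm(v)/0.17))); print('turn',n,'x',np.round(v/n,4)); R0=w
        else:
            d=R0.T@(w-p)*1000; n=max(1,int(np.ceil(np.linalg.norm(d)/mx))); print('shift',n,'x',np.round(d/n,1)); p=w
E
python3 - <<'E'
from h import *
b=cab(-.045,0,.30)
s=arm.get_obs()
plan([.157,.501,.30],[b[0]-.06,b[1]+.06,.30],down(5.4),b)
print(b)
E
```

```text
shift 2 x [  0.    0.  -36.7]
shift 13 x [-42.9 -23.1   0. ]
turn 7 x [-0.      0.      0.1675]
shift 2 x [-32.7  27.    0. ]
[ 0.65969971 -0.01283487  0.3       ]
```

Call:
{"name": "carry_out", "arguments": {"moves": [{"z":-37},{"z":-37},{"x":-43,"y":-23},{"x":-43,"y":-23},{"x":-43,"y":-23},{"x":-43,"y":-23},{"x":-43,"y":-23},{"x":-43,"y":-23},{"x":-43,"y":-23},{"x":-43,"y":-23}]}}

```text
schema error: expected keys x, y, z, wx, wy, wz
```

Call:
{"name": "carry_out", "arguments": {"moves": [{"x":-43,"y":-23},{"x":-43,"y":-23},{"x":-43,"y":-23},{"wz":0.168},{"wz":0.168},{"wz":0.168},{"wz":0.168},{"wz":0.168},{"wz":0.168},{"wz":0.168}], "gripper": 0.4}}

```text
schema error: expected keys x, y, z, wx, wy, wz
```

Run:
```python
from h import *
s=st(); print(np.round(s['tool_rot'],3).tolist(),np.round(s['joints'],1))
f=grab('wrist','w1.png')
for p in [(-.045,.07,.155),(-.045,-.07,.155),(-.045,0,.155),(-.110,0,.066),(-.11,.02,.066)]: print(p,proj(f,cab(*p)).round())
plan(down(5.4),cab(-.045,0,.25))
```

```text
0.35 [0.157  0.5009 0.2266] [ 0.8  0.7 -0.8] 0.09181559165286714
[[-0.954, 0.299, -0.0], [0.299, 0.954, -0.0], [0.0, -0.0, -1.0]] [64.2 19.6 87.3  0.  73.1 -8.4]
(-0.045, 0.07, 0.155) [[ 73. 785.]]
(-0.045, -0.07, 0.155) [[-32. 813.]]
(-0.045, 0, 0.155) [[ 19. 800.]]
(-0.11, 0, 0.066) [[ 47. 654.]]
(-0.11, 0.02, 0.066) [[ 60. 650.]]
turn 7 x [-0.      0.      0.1675]
shift 15 x [-37.3  30.1  -1.6]
```

View pics/w1.png

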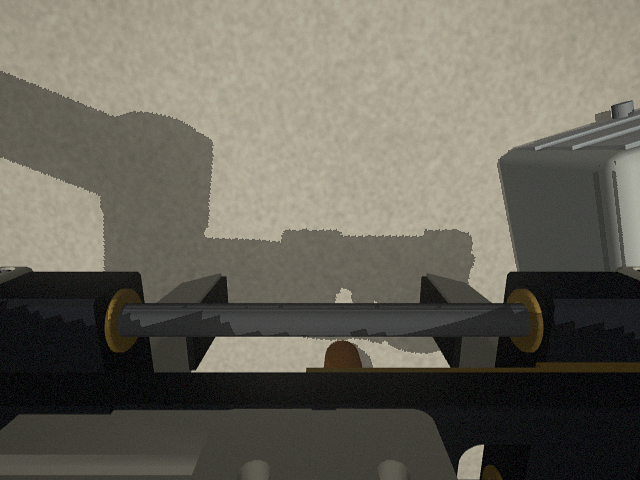

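Call:
{"name": "carry_out", "arguments": {"moves": [{"x":0,"y":0,"z":-37,"wx":0,"wy":0,"wz":0},{"x":0,"y":0,"z":-37,"wx":0,"wy":0,"wz":0},{"x":-43,"y":-23,"z":0,"wx":0,"wy":0,"wz":0},{"x":-43,"y":-23,"z":0,"wx":0,"wy":0,"wz":0},{"x":-43,"y":-23,"z":0,"wx":0,"wy":0,"wz":0},{"x":-43,"y":-23,"z":0,"wx":0,"wy":0,"wz":0},{"x":-43,"y":-23,"z":0,"wx":0,"wy":0,"wz":0},{"x":-43,"y":-23,"z":0,"wx":0,"wy":0,"wz":0},{"x":-43,"y":-23,"z":0,"wx":0,"wy":0,"wz":0},{"x":-43,"y":-23,"z":0,"wx":0,"wy":0,"wz":0}]}}

```text
t: 1.65
ee_pos: [0.4312, 0.2212, 0.3009]
tool_rot: [[-0.954, 0.299, 0.0], [0.299, 0.954, 0.0], [-0.0, 0.0, -1.0]]
ft_force: [1.2, 1.1, 0.3]
opening: 0.0917
```

Call:
{"name": "carry_out", "arguments": {"moves": [{"x":-43,"y":-23,"z":0,"wx":0,"wy":0,"wz":0},{"x":-43,"y":-23,"z":0,"wx":0,"wy":0,"wz":0},{"x":-43,"y":-23,"z":0,"wx":0,"wy":0,"wz":0},{"x":0,"y":0,"z":0,"wx":0,"wy":0,"wz":0.168},{"x":0,"y":0,"z":0,"wx":0,"wy":0,"wz":0.168},{"x":0,"y":0,"z":0,"wx":0,"wy":0,"wz":0.168},{"x":0,"y":0,"z":0,"wx":0,"wy":0,"wz":0.168},{"x":0,"y":0,"z":0,"wx":0,"wy":0,"wz":0.168},{"x":0,"y":0,"z":0,"wx":0,"wy":0,"wz":0.168},{"x":0,"y":0,"z":0,"wx":0,"wy":0,"wz":0.168}], "gripper": 0.4}}

```text
t: 2.9
ee_pos: [0.5326, 0.1181, 0.3007]
tool_rot: [[-0.085, 0.996, -0.0], [0.996, 0.085, 0.0], [0.0, -0.0, -1.0]]
ft_force: [0.9, 0.1, -0.6]
opening: 0.0275
```

Run:
```python
from h import *
s=st(); print(np.round(s['tool_rot'],3).tolist(),np.round(s['joints'],1))
plan(down(5.4),cab(-.045,-.06,.26))
```

```text
2.9 [0.5326 0.1181 0.3007] [ 0.9  0.1 -0.6] 0.027463767000203625
[[-0.085, 0.996, -0.0], [0.996, 0.085, 0.0], [0.0, -0.0, -1.0]] [ 4.4 19.2 76.2  0.  84.6 -0.5]
turn 1 x [-0.0001 -0.0001 -0.0088]
shift 5 x [-40.5  22.8   8.1]
```

Call:
{"name": "carry_out", "arguments": {"moves": [{"x":-41,"y":23,"z":5,"wx":0,"wy":0,"wz":-0.009},{"x":-41,"y":23,"z":5,"wx":0,"wy":0,"wz":0},{"x":-41,"y":23,"z":5,"wx":0,"wy":0,"wz":0},{"x":-41,"y":23,"z":5,"wx":0,"wy":0,"wz":0},{"x":-41,"y":23,"z":0,"wx":0,"wy":0,"wz":0},{"x":0,"y":0,"z":0,"wx":0,"wy":0,"wz":0}]}}

```text
t: 3.65
ee_pos: [0.6681, -0.0779, 0.2789]
tool_rot: [[-0.096, 0.995, -0.002], [0.995, 0.096, -0.0], [-0.0, -0.002, -1.0]]
ft_force: [0.5, 0.1, -0.7]
opening: 0.0276
```

Run:
```python
from h import *
s=st(); print(tocab(s['ee_pos']))
f=grab('wrist','w2.png')
for p in [(-.045,.07,.155),(-.045,-.07,.155),(-.045,0,.155),(-.110,0,.066),(-.059,0,.02)]: print(p,proj(f,cab(*p)).round())
```

```text
3.65 [ 0.6681 -0.0779  0.2789] [ 0.5  0.1 -0.7] 0.027620153229841425
[-0.04279628 -0.06552501  0.27885564]
(-0.045, 0.07, 0.155) [[322.  52.]]
(-0.045, -0.07, 0.155) [[322. 240.]]
(-0.045, 0, 0.155) [[322. 152.]]
(-0.11, 0, 0.066) [[259. 152.]]
(-0.059, 0, 0.02) [[311. 152.]]
```

View pics/w2.png

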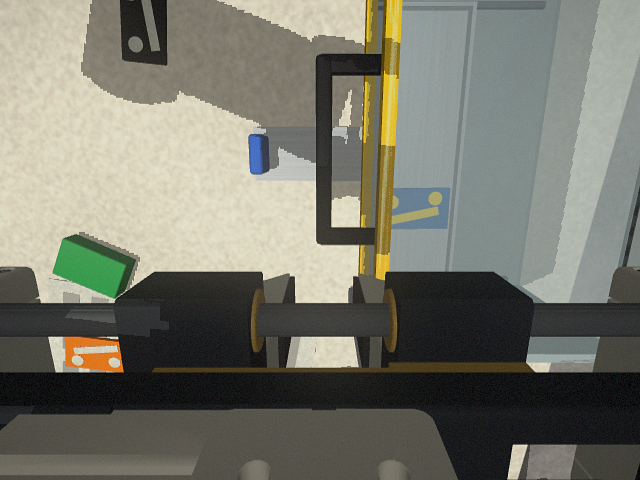

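Call:
{"name": "carry_out", "arguments": {"moves": [{"x":33,"y":-1,"z":0,"wx":0,"wy":0,"wz":0},{"x":33,"y":0,"z":0,"wx":0,"wy":0,"wz":0},{"x":0,"y":0,"z":40,"wx":0,"wy":0,"wz":0},{"x":0,"y":0,"z":40,"wx":0,"wy":0,"wz":0},{"x":0,"y":0,"z":25,"wx":0,"wy":0,"wz":0},{"x":0,"y":0,"z":20,"wx":0,"wy":0,"wz":0},{"x":0,"y":0,"z":12,"wx":0,"wy":0,"wz":0},{"x":0,"y":0,"z":11,"wx":0,"wy":0,"wz":0},{"x":0,"y":0,"z":0,"wx":0,"wy":0,"wz":0}]}}

```text
t: 4.82
ee_pos: [0.6593, -0.0088, 0.1323]
tool_rot: [[-0.1, 0.995, -0.001], [0.995, 0.1, 0.0], [0.0, -0.001, -1.0]]
ft_force: [0.3, -0.6, 0.5]
opening: 0.0275
```

Call:
{"name": "carry_out", "arguments": {"moves": [{"x":0,"y":0,"z":0,"wx":0,"wy":0,"wz":0},{"x":0,"y":0,"z":0,"wx":0,"wy":0,"wz":0},{"x":0,"y":0,"z":0,"wx":0,"wy":0,"wz":0},{"x":0,"y":0,"z":0,"wx":0,"wy":0,"wz":0}], "gripper": 1, "newtons": 40}}

```text
t: 5.32
ee_pos: [0.6612, -0.009, 0.1336]
tool_rot: [[-0.1, 0.995, 0.004], [0.995, 0.1, 0.0], [-0.0, 0.004, -1.0]]
ft_force: [4.9, 0.8, -2.2]
opening: 0.0116
```

Call:
{"name": "carry_out", "arguments": {"moves": [{"x":0,"y":0,"z":-15,"wx":0,"wy":0,"wz":0},{"x":0,"y":0,"z":-15,"wx":0,"wy":0,"wz":0},{"x":0,"y":0,"z":-15,"wx":0,"wy":0,"wz":0},{"x":0,"y":0,"z":-15,"wx":0,"wy":0,"wz":0},{"x":0,"y":0,"z":-15,"wx":0,"wy":0,"wz":0},{"x":0,"y":0,"z":-15,"wx":0,"wy":0,"wz":0},{"x":0,"y":0,"z":-15,"wx":0,"wy":0,"wz":0},{"x":0,"y":0,"z":-12,"wx":0,"wy":0,"wz":0},{"x":0,"y":0,"z":0,"wx":0,"wy":0,"wz":0}]}}

```text
t: 6.45
ee_pos: [0.6612, -0.009, 0.251]
tool_rot: [[-0.1, 0.995, 0.005], [0.995, 0.1, 0.0], [-0.0, 0.005, -1.0]]
ft_force: [5.1, 0.8, 1.8]
opening: 0.0117
```

Call:
{"name": "carry_out", "arguments": {"moves": [{"x":0,"y":0,"z":-4,"wx":0,"wy":0,"wz":0},{"x":0,"y":0,"z":-4,"wx":0,"wy":0,"wz":0},{"x":0,"y":0,"z":-3,"wx":0,"wy":0,"wz":0},{"x":0,"y":0,"z":0,"wx":0,"wy":0,"wz":0},{"x":0,"y":0,"z":0,"wx":0,"wy":0,"wz":0}]}}

```text
t: 7.08
ee_pos: [0.661, -0.009, 0.2545]
tool_rot: [[-0.1, 0.995, -0.003], [0.995, 0.1, 0.001], [0.002, -0.003, -1.0]]
ft_force: [15.9, 0.6, -28.3]
opening: 0.0118
```

Call:
{"name": "carry_out", "arguments": {"moves": [{"x":0,"y":0,"z":6,"wx":0,"wy":0,"wz":0},{"x":0,"y":0,"z":0,"wx":0,"wy":0,"wz":0}]}}

```text
t: 7.32
ee_pos: [0.6611, -0.0091, 0.2537]
tool_rot: [[-0.1, 0.995, 0.003], [0.995, 0.1, 0.0], [0.0, 0.003, -1.0]]
ft_force: [9.8, 0.3, -7.8]
opening: 0.0117
```

Call:
{"name": "carry_out", "arguments": {"moves": [{"x":0,"y":0,"z":0,"wx":0,"wy":0,"wz":0},{"x":0,"y":0,"z":0,"wx":0,"wy":0,"wz":0},{"x":0,"y":0,"z":0,"wx":0,"wy":0,"wz":0},{"x":0,"y":0,"z":-20,"wx":0,"wy":0,"wz":0},{"x":0,"y":0,"z":-30,"wx":0,"wy":0,"wz":0},{"x":0,"y":0,"z":-15,"wx":0,"wy":0,"wz":0},{"x":0,"y":-50,"z":0,"wx":0,"wy":0,"wz":0},{"x":0,"y":-50,"z":0,"wx":0,"wy":0,"wz":0},{"x":0,"y":-50,"z":0,"wx":0,"wy":0,"wz":0},{"x":0,"y":-50,"z":0,"wx":0,"wy":0,"wz":0}], "gripper": 0.4}}

```text
t: 8.57
ee_pos: [0.4588, -0.0292, 0.32]
tool_rot: [[-0.1, 0.995, 0.001], [0.995, 0.1, -0.0], [-0.0, 0.001, -1.0]]
ft_force: [0.2, -0.2, 0.8]
opening: 0.0275
```

Run:
```python
from h import *
s=st(); print(tocab(s['ee_pos']),np.round(s['joints'],1))
T=down(95.4,20)
print(T.round(3).tolist())
plan(down(95.4),T,cab(-.24,0,.20),cab(-.113,0,.036))
t=grab('top','t2.png');sc=grab('scene','s2.png')
for z in (.275,.265): print(proj(t,[cab(-.045,.07,z),cab(-.045,-.07,z)]).round(1).tolist(),proj(sc,[cab(-.045,.07,z),cab(-.045,-.07,z)]).round(1).tolist())
a=cv2.convertScaleAbs(cv2.resize(t['img'][85:285,170:370],(400,400)),alpha=1.6); b=cv2.convertScaleAbs(cv2.resize(sc['img'][130:330,140:340],(400,400)),alpha=1.6)
cv2.imwrite('pics/m2.png',np.hstack([a,b]))
```

```text
8.57 [ 0.4588 -0.0292  0.32  ] [ 0.2 -0.2  0.8] 0.027547051742897576
[-0.24650265  0.00265405  0.32002191] [-13.2   9.1  86.7  -0.   84.2 -18.9]
[[-0.936, -0.094, 0.341], [-0.088, 0.996, 0.032], [-0.342, 0.0, -0.94]]
turn 10 x [ 0.000e+00  1.000e-04 -1.565e-01]
turn 3 x [ 0.     -0.1164  0.    ]
shift 3 x [11.6 -0.9 38.3]
shift 5 x [-12.6  -0.   39.5]
[[259.9, 165.0], [317.3, 159.7]] [[240.4, 236.7], [252.5, 190.6]]
[[260.3, 166.5], [317.2, 161.2]] [[240.9, 237.9], [252.8, 192.0]]
```

View pics/m2.png

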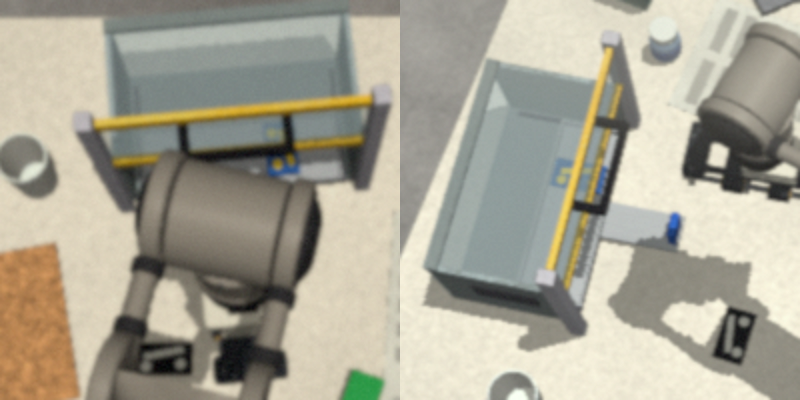

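Call:
{"name": "carry_out", "arguments": {"moves": [{"x":0,"y":0,"z":0,"wx":0,"wy":0,"wz":-0.157},{"x":0,"y":0,"z":0,"wx":0,"wy":0,"wz":-0.157},{"x":0,"y":0,"z":0,"wx":0,"wy":0,"wz":-0.157},{"x":0,"y":0,"z":0,"wx":0,"wy":0,"wz":-0.157},{"x":0,"y":0,"z":0,"wx":0,"wy":0,"wz":-0.157},{"x":0,"y":0,"z":0,"wx":0,"wy":0,"wz":-0.157},{"x":0,"y":0,"z":0,"wx":0,"wy":0,"wz":-0.157},{"x":0,"y":0,"z":0,"wx":0,"wy":0,"wz":-0.157},{"x":0,"y":0,"z":0,"wx":0,"wy":0,"wz":-0.157},{"x":0,"y":0,"z":0,"wx":0,"wy":0,"wz":-0.157}], "gripper": -0.4}}

```text
t: 9.93
ee_pos: [0.4613, -0.0291, 0.32]
tool_rot: [[-0.995, -0.104, 0.001], [-0.104, 0.995, -0.0], [-0.001, -0.0, -1.0]]
ft_force: [0.1, 0.5, -0.5]
opening: 0.0646
```

Call:
{"name": "carry_out", "arguments": {"moves": [{"x":0,"y":0,"z":0,"wx":0,"wy":-0.116,"wz":0},{"x":0,"y":0,"z":0,"wx":0,"wy":-0.116,"wz":0},{"x":0,"y":0,"z":0,"wx":0,"wy":-0.116,"wz":0},{"x":12,"y":-1,"z":38,"wx":0,"wy":0,"wz":0},{"x":12,"y":-1,"z":38,"wx":0,"wy":0,"wz":0},{"x":12,"y":-1,"z":38,"wx":0,"wy":0,"wz":0},{"x":0,"y":0,"z":0,"wx":0,"wy":0,"wz":0}]}}

```text
t: 10.8
ee_pos: [0.4648, -0.0311, 0.1983]
tool_rot: [[-0.937, -0.099, 0.334], [-0.092, 0.995, 0.036], [-0.336, 0.003, -0.942]]
ft_force: [-0.5, -0.9, 0.8]
opening: 0.0644
```

Run:
```python
from h import *
s=st(); print(tocab(s['ee_pos']),np.round(s['joints'],1),np.round(s['tool_rot'],3).tolist())
plan(down(95.4,20),cab(-.1055,0,.034))
f=grab('wrist','w3.png'); print(proj(f,[cab(-.11,.02,.066),cab(-.11,-.02,.066),cab(-.11,0,.066)]).round())
```

```text
10.8 [ 0.4648 -0.0311  0.1983] [-0.5 -0.9  0.8] 0.0643978613762246
[-2.40714971e-01  1.64095675e-04  1.98271142e-01] [ -19.     5.3  114.5   12.1   42.9 -122.2] [[-0.937, -0.099, 0.334], [-0.092, 0.995, 0.036], [-0.336, 0.003, -0.942]]
turn 1 x [ 0.004  -0.006   0.0038]
shift 5 x [-14.2  -0.   40.1]
[[343. 303.]
 [303. 303.]
 [323. 303.]]
```

Call:
{"name": "carry_out", "arguments": {"moves": [{"x":-14,"y":0,"z":40,"wx":0.004,"wy":-0.006,"wz":0.004},{"x":-14,"y":0,"z":40,"wx":0,"wy":0,"wz":0},{"x":-14,"y":0,"z":40,"wx":0,"wy":0,"wz":0},{"x":-14,"y":0,"z":40,"wx":0,"wy":0,"wz":0},{"x":-7,"y":0,"z":20,"wx":0,"wy":0,"wz":0},{"x":-7,"y":0,"z":20,"wx":0,"wy":0,"wz":0},{"x":0,"y":0,"z":0,"wx":0,"wy":0,"wz":0}]}}

```text
t: 11.72
ee_pos: [0.602, -0.0191, 0.0377]
tool_rot: [[-0.933, -0.094, 0.347], [-0.089, 0.996, 0.031], [-0.348, -0.002, -0.937]]
ft_force: [-0.8, -0.4, 0.1]
opening: 0.0641
```

Call:
{"name": "carry_out", "arguments": {"moves": [{"x":0,"y":0,"z":0,"wx":0,"wy":0,"wz":0},{"x":0,"y":0,"z":0,"wx":0,"wy":0,"wz":0},{"x":0,"y":0,"z":0,"wx":0,"wy":0,"wz":0},{"x":0,"y":0,"z":0,"wx":0,"wy":0,"wz":0}], "gripper": 1, "newtons": 30}}

```text
t: 12.22
ee_pos: [0.6008, -0.0202, 0.0378]
tool_rot: [[-0.933, -0.093, 0.348], [-0.088, 0.996, 0.029], [-0.349, -0.004, -0.937]]
ft_force: [-0.3, -4.0, 1.8]
opening: 0.0399
```

Run:
```python
from h import *
s=st(); p=tocab(s['ee_pos']);print(p,np.round(s['tool_rot'],3).tolist())
plan(s['ee_pos']-CR@[.172,0,0],mx=25)
```

```text
12.22 [ 0.6008 -0.0202  0.0378] [-0.3 -4.   1.8] 0.039874100518835165
[-0.10428462 -0.00178497  0.03782554] [[-0.933, -0.093, 0.348], [-0.088, 0.996, 0.029], [-0.349, -0.004, -0.937]]
shift 7 x [23.  -0.  -8.6]
```

Call:
{"name": "carry_out", "arguments": {"moves": [{"x":23,"y":0,"z":-8.6,"wx":0,"wy":0,"wz":0},{"x":23,"y":0,"z":-8.6,"wx":0,"wy":0,"wz":0},{"x":23,"y":0,"z":-8.6,"wx":0,"wy":0,"wz":0},{"x":23,"y":0,"z":-8.6,"wx":0,"wy":0,"wz":0},{"x":23,"y":0,"z":-8.6,"wx":0,"wy":0,"wz":0},{"x":23,"y":0,"z":-8.6,"wx":0,"wy":0,"wz":0},{"x":16,"y":0,"z":-6,"wx":0,"wy":0,"wz":0},{"x":8,"y":0,"z":-3,"wx":0,"wy":0,"wz":0},{"x":0,"y":0,"z":0,"wx":0,"wy":0,"wz":0}]}}

```text
t: 13.35
ee_pos: [0.4296, -0.0363, 0.048]
tool_rot: [[-0.939, -0.1, 0.328], [-0.089, 0.995, 0.048], [-0.331, 0.015, -0.944]]
ft_force: [10.4, 13.1, -20.1]
opening: 0.0395
```

Run:
```python
from h import *
s=st(); p=tocab(s['ee_pos']);print(p,s['torque'],np.round(s['tool_rot'],3).tolist(),np.round(s['joints'],1))
```

```text
13.35 [ 0.4296 -0.0363  0.048 ] [ 10.4  13.1 -20.1] 0.03948599540068351
[-0.27625548 -0.0017535   0.04795412] [ 1.7191409  -0.28523781  0.45211468] [[-0.939, -0.1, 0.328], [-0.089, 0.995, 0.048], [-0.331, 0.015, -0.944]] [ -22.4   19.6  130.2   36.6   16.5 -152. ]
```

Call:
{"name": "carry_out", "arguments": {"moves": [{"x":0,"y":0,"z":0,"wx":0,"wy":0,"wz":0},{"x":0,"y":0,"z":0,"wx":0,"wy":0,"wz":0},{"x":0,"y":0,"z":0,"wx":0,"wy":0,"wz":0},{"x":-10,"y":0,"z":-30,"wx":0,"wy":0,"wz":0},{"x":-10,"y":0,"z":-30,"wx":0,"wy":0,"wz":0},{"x":-10,"y":0,"z":-30,"wx":0,"wy":0,"wz":0},{"x":0,"y":0,"z":0,"wx":0,"wy":0,"wz":0}], "gripper": -0.4}}

```text
t: 14.22
ee_pos: [0.431, -0.0407, 0.1465]
tool_rot: [[-0.936, -0.098, 0.338], [-0.09, 0.995, 0.039], [-0.34, 0.006, -0.94]]
ft_force: [-0.5, 1.1, 0.5]
opening: 0.0643
```

Run:
```python
from h import *
s=st(); p=tocab(s['ee_pos']);print(p,np.round(s['tool_rot'],3).tolist(),np.round(s['joints'],1))
plan(cab(-.26,.03,.26),down(95.4))
f=grab('wrist','w3.png'); t=grab('top','t3.png'); sc=grab('scene','s3.png')
b=cv2.convertScaleAbs(cv2.resize(sc['img'][130:330,150:400],(500,400),interpolation=cv2.INTER_CUBIC),alpha=1.6)
a=cv2.convertScaleAbs(cv2.resize(t['img'][100:300,200:350],(300,400),interpolation=cv2.INTER_CUBIC),alpha=1.6)
cv2.imwrite('pics/m3.png',np.hstack([a,b]))
```

```text
14.22 [ 0.431  -0.0407  0.1465] [-0.5  1.1  0.5] 0.06427469635270426
[-0.27531552 -0.00623513  0.14651456] [[-0.936, -0.098, 0.338], [-0.09, 0.995, 0.039], [-0.34, 0.006, -0.94]] [ -22.8    6.6  123.5   17.6   33.7 -131.7]
shift 3 x [-17.7  12.3 -33.7]
turn 3 x [0.0024 0.1157 0.0009]
```

View pics/m3.png

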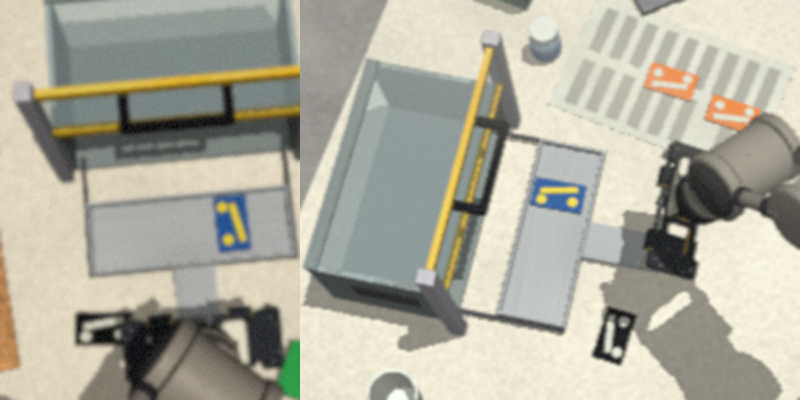

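```bash
cat >> h.py <<'E'
def blobs(f,kind,amin=80,roi=None):
    h=cv2.cvtColor(f['img'],cv2.COLOR_BGR2HSV)
    lo,hi={'orange':((5,140,80),(18,255,255)),'blue':((100,110,50),(125,255,255))}[kind]
    m=cv2.inRange(h,lo,hi); m=cv2.morphologyEx(m,cv2.MORPH_CLOSE,np.ones((7,7)))
    cs,_=cv2.findContours(m,cv2.RETR_EXTERNAL,cv2.CHAIN_APPROX_NONE); out=[]
    for c in cs:
        if cv2.contourArea(c)>amin: out.append(c)
    return out
def plaq(f,c,z):
    r=cv2.boxPoints(cv2.minAreaRect(c)); P=np.array([atz(f,u,z)[:2] for u in r]); ctr=P.mean(0)
    e=[P[1]-P[0],P[2]-P[1]]; e=sorted(e,key=np.linalg.norm); L=e[1]
    return ctr.round(4),[round(float(np.linalg.norm(v)),4) for v in e],round(float(np.degrees(np.arctan2(L[1],L[0]))%180),1),r.mean(0).round(1)
E
python3 - <<'E'
from h import *
t=grab('top');s=grab('scene')
for k,z in (('orange',.006),('blue',.026)):
    for n,f in (('top',t),('scene',s)):
        for c in blobs(f,k): print(k,n,*plaq(f,c,z))
print([tocab(atz(t,u,.032)).round(3) for u in [(246,237.5),(347.5,227.5)]])
p,e=tri([(t,(316,211)),(s,(279,228))]); print(p,tocab(p),e)
E
```

```text
orange top [ 0.3777 -0.3059] [0.0437, 0.081] 177.4 [394.5 289. ]
orange top [ 0.4908 -0.3327] [0.0474, 0.0809] 177.2 [402.  250.5]
orange top [0.4961 0.3353] [0.1626, 0.2304] 11.2 [174.9 250.5]
orange top [ 0.7833 -0.9717] [0.0264, 0.0433] 89.7 [605. 156.]
orange top [ 1.0398 -1.0222] [0.075, 0.2544] 15.0 [610.   81.1]
orange scene [ 0.3746 -0.3055] [0.0434, 0.0791] 176.9 [366.  186.6]
orange scene [ 0.488  -0.3333] [0.0417, 0.0772] 176.9 [335.6 170.2]
blue top [ 0.2518 -0.7515] [0.2045, 0.2901] 89.7 [557. 333.]
blue top [ 0.6069 -0.0786] [0.044, 0.0813] 5.6 [315.4 211. ]
blue scene [0.797  0.5699] [0.0202, 0.0471] 12.1 [146.  409.8]
blue scene [0.8765 0.4539] [0.0194, 0.0608] 173.8 [136. 363.]
blue scene [ 0.6041 -0.0783] [0.0449, 0.0803] 6.1 [278.5 227.3]
blue scene [ 0.8074 -0.479 ] [0.0211, 0.0838] 119.7 [258.9 106.1]
blue scene [ 0.249  -0.7542] [0.2097, 0.2668] 91.9 [435.4  81.6]
blue scene [ 0.3638 -1.0465] [0.0622, 0.1952] 17.0 [423.5   7. ]
[array([-0.165,  0.148,  0.032]), array([-0.164, -0.148,  0.032])]
[ 0.60562424 -0.07935983  0.01986665] [-0.10509603 -0.06114076  0.01986665] [array([-0.3,  0.9]), array([-0.7, -0.6])]
```

Run:
```python
from h import *
R=down(95.6,12)
g=np.array([.6055,-.0785,.025])
plan(R,g+[0,0,.09],g)
print('then'); plan(g+[0,0,.09],[.495,.334,.115],[.495,.334,.009],R=R,p=g)
```

```text
turn 1 x [ 0.0103  0.1304 -0.0024]
shift 4 x [-40.6 -14.   15.8]
shift 2 x [ 9.4  0.  44. ]
then
shift 2 x [ -9.4   0.  -44. ]
shift 9 x [ 7.6 46.8 -1.6]
shift 3 x [ 7.3  0.  34.6]
```

Call:
{"name": "carry_out", "arguments": {"moves": [{"x":0,"y":0,"z":0,"wx":0.01,"wy":0.13,"wz":-0.002},{"x":-40.6,"y":-14,"z":16,"wx":0,"wy":0,"wz":0},{"x":-40.6,"y":-14,"z":16,"wx":0,"wy":0,"wz":0},{"x":-40.6,"y":-14,"z":16,"wx":0,"wy":0,"wz":0},{"x":-40.6,"y":-14,"z":16,"wx":0,"wy":0,"wz":0},{"x":0,"y":0,"z":0,"wx":0,"wy":0,"wz":0}]}}

```text
t: 15.22
ee_pos: [0.6078, -0.0794, 0.1131]
tool_rot: [[-0.973, -0.097, 0.207], [-0.095, 0.995, 0.021], [-0.208, 0.0, -0.978]]
ft_force: [-1.3, 0.8, -0.3]
opening: 0.0644
```

Run:
```python
from h import *
R=down(95.6,12); s=st(); print(np.round(s['joints'],1))
g=np.array([.6055,-.0785,.025])
plan(R,g)
```

```text
15.22 [ 0.6078 -0.0794  0.1131] [-1.3  0.8 -0.3] 0.06441806536699807
[ -17.    29.1   92.9    6.3   47.  -116.5]
turn 1 x [ 0.0002  0.0003 -0.0003]
shift 2 x [10.3  0.6 42.8]
```

Call:
{"name": "carry_out", "arguments": {"moves": [{"x":7,"y":0.6,"z":29,"wx":0,"wy":0,"wz":0},{"x":7,"y":0.6,"z":29,"wx":0,"wy":0,"wz":0},{"x":5,"y":0,"z":19,"wx":0,"wy":0,"wz":0},{"x":2,"y":0,"z":9,"wx":0,"wy":0,"wz":0},{"x":0,"y":0,"z":0,"wx":0,"wy":0,"wz":0}]}}

```text
t: 15.85
ee_pos: [0.6032, -0.0778, 0.0266]
tool_rot: [[-0.973, -0.097, 0.208], [-0.095, 0.995, 0.02], [-0.209, 0.0, -0.978]]
ft_force: [0.2, -0.8, 0.7]
opening: 0.0646
```

Call:
{"name": "carry_out", "arguments": {"moves": [{"x":0,"y":0,"z":0,"wx":0,"wy":0,"wz":0},{"x":0,"y":0,"z":0,"wx":0,"wy":0,"wz":0},{"x":0,"y":0,"z":0,"wx":0,"wy":0,"wz":0},{"x":0,"y":0,"z":0,"wx":0,"wy":0,"wz":0}], "gripper": 1, "newtons": 20}}

```text
t: 16.35
ee_pos: [0.6045, -0.0782, 0.028]
tool_rot: [[-0.973, -0.097, 0.211], [-0.095, 0.995, 0.019], [-0.212, -0.001, -0.977]]
ft_force: [0.1, 0.2, 3.4]
opening: 0.0286
```

Call:
{"name": "carry_out", "arguments": {"moves": [{"x":-2,"y":0,"z":-10,"wx":0,"wy":0,"wz":0},{"x":-2,"y":0,"z":-10,"wx":0,"wy":0,"wz":0},{"x":0,"y":0,"z":0,"wx":0,"wy":0,"wz":0},{"x":0,"y":0,"z":0,"wx":0,"wy":0,"wz":0}], "gripper": -0.4}}

```text
t: 16.85
ee_pos: [0.6035, -0.078, 0.0476]
tool_rot: [[-0.973, -0.097, 0.209], [-0.095, 0.995, 0.02], [-0.21, -0.001, -0.978]]
ft_force: [0.4, 0.2, -0.6]
opening: 0.0623
```

Run:
```python
from h import *
s=st()
for n in ('top','scene'):
    f=grab(n)
    for c in blobs(f,'blue'):
        q=plaq(f,c,.026)
        if abs(q[0][0]-.6)<.06 and abs(q[0][1])<.2: print(n,*q)
    for c in blobs(f,'orange'):
        q=plaq(f,c,.006)
        if q[0][0]<.6 and q[0][1]<-.1: print(n,*q)
plan(down(95.6,12),[.6045,-.0785,.0215])
```

```text
16.85 [ 0.6035 -0.078   0.0476] [ 0.4  0.2 -0.6] 0.062314587562672295
top [ 0.3777 -0.3059] [0.0437, 0.081] 177.4 [394.5 289. ]
top [ 0.4908 -0.3327] [0.0474, 0.0809] 177.2 [402.  250.5]
scene [ 0.4901 -0.3414] [0.0384, 0.0833] 11.3 [335.7 167.9]
turn 1 x [-0.0004  0.0017 -0.0001]
shift 1 x [ 4.3 -0.6 25.4]
```

Call:
{"name": "carry_out", "arguments": {"moves": [{"x":2,"y":0,"z":13,"wx":0,"wy":0,"wz":0},{"x":2,"y":-0.6,"z":13,"wx":0,"wy":0,"wz":0},{"x":0,"y":0,"z":0,"wx":0,"wy":0,"wz":0},{"x":0,"y":0,"z":0,"wx":0,"wy":0,"wz":0}]}}

```text
t: 17.45
ee_pos: [0.6067, -0.0783, 0.0218]
tool_rot: [[-0.972, -0.097, 0.212], [-0.095, 0.995, 0.02], [-0.213, -0.001, -0.977]]
ft_force: [1.1, 2.8, 7.3]
opening: 0.0644
```

Call:
{"name": "carry_out", "arguments": {"moves": [{"x":0,"y":0,"z":0,"wx":0,"wy":0,"wz":0},{"x":0,"y":0,"z":0,"wx":0,"wy":0,"wz":0},{"x":0,"y":0,"z":0,"wx":0,"wy":0,"wz":0},{"x":0,"y":0,"z":0,"wx":0,"wy":0,"wz":0}], "gripper": 1, "newtons": 20}}

```text
t: 17.95
ee_pos: [0.6065, -0.0787, 0.0218]
tool_rot: [[-0.972, -0.097, 0.212], [-0.095, 0.995, 0.019], [-0.213, -0.002, -0.977]]
ft_force: [0.2, 1.5, 8.6]
opening: 0.0474
```

Call:
{"name": "carry_out", "arguments": {"moves": [{"x":-5,"y":0,"z":-22,"wx":0,"wy":0,"wz":0},{"x":-7,"y":0,"z":-33,"wx":0,"wy":0,"wz":0},{"x":-7,"y":0,"z":-33,"wx":0,"wy":0,"wz":0},{"x":0,"y":0,"z":0,"wx":0,"wy":0,"wz":0}]}}

```text
t: 18.45
ee_pos: [0.6067, -0.0789, 0.1129]
tool_rot: [[-0.972, -0.097, 0.213], [-0.096, 0.995, 0.019], [-0.214, -0.002, -0.977]]
ft_force: [-0.8, 1.0, -1.2]
opening: 0.0475
```

Call:
{"name": "carry_out", "arguments": {"moves": [{"x":7.6,"y":46.8,"z":-1.6,"wx":0,"wy":0,"wz":0},{"x":7.6,"y":46.8,"z":-1.6,"wx":0,"wy":0,"wz":0},{"x":7.6,"y":46.8,"z":-1.6,"wx":0,"wy":0,"wz":0},{"x":7.6,"y":46.8,"z":-1.6,"wx":0,"wy":0,"wz":0},{"x":7.6,"y":46.8,"z":-1.6,"wx":0,"wy":0,"wz":0},{"x":7.6,"y":46.8,"z":-1.6,"wx":0,"wy":0,"wz":0},{"x":7.6,"y":46.8,"z":-1.6,"wx":0,"wy":0,"wz":0},{"x":7.6,"y":46.8,"z":-1.6,"wx":0,"wy":0,"wz":0},{"x":7.6,"y":46.8,"z":-1.6,"wx":0,"wy":0,"wz":0},{"x":0,"y":0,"z":0,"wx":0,"wy":0,"wz":0}]}}

```text
t: 19.7
ee_pos: [0.4927, 0.3364, 0.1084]
tool_rot: [[-0.973, -0.102, 0.206], [-0.1, 0.995, 0.02], [-0.207, -0.001, -0.978]]
ft_force: [0.8, -0.8, -0.9]
opening: 0.0476
```

Run:
```python
from h import *
s=st(); print(np.round(s['joints'],1), np.round(s['tool_rot'],3).tolist())
plan([.495,.334,.007],mx=30)
```

```text
19.7 [0.4927 0.3364 0.1084] [ 0.8 -0.8 -0.9] 0.047584462787297506
[ 29.6  28.7  94.7  -6.8  45.9 -62.1] [[-0.973, -0.102, 0.206], [-0.1, 0.995, 0.02], [-0.207, -0.001, -0.978]]
shift 4 x [ 4.8 -0.6 24.9]
```

Call:
{"name": "carry_out", "arguments": {"moves": [{"x":6,"y":0,"z":30,"wx":0,"wy":0,"wz":0},{"x":6,"y":0,"z":30,"wx":0,"wy":0,"wz":0},{"x":5,"y":-1,"z":22,"wx":0,"wy":0,"wz":0},{"x":3,"y":-1,"z":12,"wx":0,"wy":0,"wz":0},{"x":1,"y":0,"z":5,"wx":0,"wy":0,"wz":0},{"x":0,"y":0,"z":0,"wx":0,"wy":0,"wz":0},{"x":0,"y":0,"z":0,"wx":0,"wy":0,"wz":0}]}}

```text
t: 20.58
ee_pos: [0.4957, 0.3321, 0.0104]
tool_rot: [[-0.973, -0.098, 0.211], [-0.095, 0.995, 0.021], [-0.212, -0.0, -0.977]]
ft_force: [-0.4, -0.0, -0.0]
opening: 0.0474
```

Call:
{"name": "carry_out", "arguments": {"moves": [{"x":0.6,"y":0,"z":3,"wx":0,"wy":0,"wz":0},{"x":0,"y":0,"z":0,"wx":0,"wy":0,"wz":0},{"x":0,"y":0,"z":0,"wx":0,"wy":0,"wz":0}]}}

```text
t: 20.95
ee_pos: [0.4952, 0.332, 0.0066]
tool_rot: [[-0.973, -0.097, 0.209], [-0.095, 0.995, 0.02], [-0.21, -0.001, -0.978]]
ft_force: [-0.3, -0.4, -0.6]
opening: 0.0473
```

Call:
{"name": "carry_out", "arguments": {"moves": [{"x":0,"y":0,"z":0,"wx":0,"wy":0,"wz":0},{"x":0,"y":0,"z":0,"wx":0,"wy":0,"wz":0},{"x":0,"y":0,"z":0,"wx":0,"wy":0,"wz":0},{"x":-5,"y":0,"z":-25,"wx":0,"wy":0,"wz":0},{"x":-8,"y":0,"z":-38,"wx":0,"wy":0,"wz":0},{"x":-8,"y":0,"z":-38,"wx":0,"wy":0,"wz":0},{"x":0,"y":0,"z":0,"wx":0,"wy":0,"wz":0}], "gripper": -0.4}}

```text
t: 21.82
ee_pos: [0.4963, 0.333, 0.1132]
tool_rot: [[-0.972, -0.098, 0.215], [-0.095, 0.995, 0.023], [-0.216, 0.002, -0.976]]
ft_force: [-0.3, 0.2, -0.2]
opening: 0.064
```

Run:
```python
from h import *
s=st()
for n in ('top','scene'):
    f=grab(n)
    for c in blobs(f,'orange'):
        q=plaq(f,c,.006)
        if q[0][0]<.6 and q[0][1]<-.1: print(n,*q)
    for c in blobs(f,'blue'):
        q=plaq(f,c,.01)
        if abs(q[0][0]-.5)<.15 and abs(q[0][1])<.5: print('blue',n,*q)
plan([.47,0,.16],[.4895,-.333,.10],[.4895,-.333,.0025],R=down(87,12))
print('turn'); plan(down(87,12))
```

```text
21.82 [0.4963 0.333  0.1132] [-0.3  0.2 -0.2] 0.06397663297575103
top [ 0.3777 -0.3059] [0.0437, 0.081] 177.4 [394.5 289. ]
top [ 0.4923 -0.3328] [0.0474, 0.078] 177.2 [402. 250.]
scene [ 0.375  -0.3061] [0.0431, 0.0786] 174.6 [365.9 186.5]
scene [ 0.488  -0.3333] [0.0417, 0.0772] 176.9 [335.6 170.2]
shift 7 x [ -0.5 -47.5  -7.2]
shift 7 x [ -3.4 -47.4   9.5]
shift 2 x [10.1  0.  47.7]
turn
turn 1 x [0.0307 0.0024 0.1466]
```

Call:
{"name": "carry_out", "arguments": {"moves": [{"x":0,"y":0,"z":0,"wx":0.031,"wy":0.002,"wz":0.147},{"x":-0.5,"y":-47.5,"z":-7,"wx":0,"wy":0,"wz":0},{"x":-0.5,"y":-47.5,"z":-7,"wx":0,"wy":0,"wz":0},{"x":-0.5,"y":-47.5,"z":-7,"wx":0,"wy":0,"wz":0},{"x":-0.5,"y":-47.5,"z":-7,"wx":0,"wy":0,"wz":0},{"x":-0.5,"y":-47.5,"z":-7,"wx":0,"wy":0,"wz":0},{"x":-0.5,"y":-47.5,"z":-7,"wx":0,"wy":0,"wz":0},{"x":-0.5,"y":-47.5,"z":-7,"wx":0,"wy":0,"wz":0}]}}

```text
t: 22.92
ee_pos: [0.4692, -0.0011, 0.1572]
tool_rot: [[-0.977, 0.053, 0.205], [0.051, 0.999, -0.011], [-0.206, 0.0, -0.979]]
ft_force: [0.4, -0.4, 0.9]
opening: 0.064
```

Call:
{"name": "carry_out", "arguments": {"moves": [{"x":-3.4,"y":-47.4,"z":9.5,"wx":0,"wy":0,"wz":0},{"x":-3.4,"y":-47.4,"z":9.5,"wx":0,"wy":0,"wz":0},{"x":-3.4,"y":-47.4,"z":9.5,"wx":0,"wy":0,"wz":0},{"x":-3.4,"y":-47.4,"z":9.5,"wx":0,"wy":0,"wz":0},{"x":-3.4,"y":-47.4,"z":9.5,"wx":0,"wy":0,"wz":0},{"x":-3.4,"y":-47.4,"z":9.5,"wx":0,"wy":0,"wz":0},{"x":-3.4,"y":-47.4,"z":9.5,"wx":0,"wy":0,"wz":0},{"x":0,"y":0,"z":0,"wx":0,"wy":0,"wz":0}]}}

```text
t: 23.92
ee_pos: [0.4887, -0.3355, 0.0958]
tool_rot: [[-0.977, 0.057, 0.206], [0.056, 0.998, -0.01], [-0.206, 0.001, -0.979]]
ft_force: [0.5, 0.2, 0.8]
opening: 0.0641
```

Run:
```python
from h import *
s=st(); print(np.round(s['joints'],1))
for n in ('top','scene'):
    f=grab(n)
    for c in blobs(f,'orange'):
        q=plaq(f,c,.006)
        if q[0][0]<.6 and q[0][1]<-.1: print(n,*q)
    for c in blobs(f,'blue'):
        q=plaq(f,c,.01)
        if abs(q[0][0]-.5)<.15 and abs(q[0][1])<.5: print('blue',n,*q)
plan(down(87,12),[.4895,-.333,.0025])
```

```text
23.93 [ 0.4887 -0.3355  0.0958] [0.5 0.2 0.8] 0.06414297315994032
[ -46.3   29.5   95.7   11.2   46.7 -140.2]
blue top [0.498  0.3339] [0.0413, 0.0778] 3.1 [175. 249.]
blue scene [0.4951 0.3351] [0.0435, 0.0791] 5.9 [270.3 363. ]
turn 1 x [ 0.0022 -0.0024 -0.0018]
shift 2 x [ 9.4 -0.4 46.1]
```

Call:
{"name": "carry_out", "arguments": {"moves": [{"x":6,"y":2,"z":30,"wx":0,"wy":0,"wz":0},{"x":6,"y":1,"z":30,"wx":0,"wy":0,"wz":0},{"x":5,"y":0,"z":22,"wx":0,"wy":0,"wz":0},{"x":2,"y":0,"z":10,"wx":0,"wy":0,"wz":0},{"x":0,"y":0,"z":1,"wx":0,"wy":0,"wz":0},{"x":0,"y":0,"z":0,"wx":0,"wy":0,"wz":0},{"x":0,"y":0,"z":0,"wx":0,"wy":0,"wz":0}]}}

```text
t: 24.9
ee_pos: [0.4912, -0.3305, 0.0044]
tool_rot: [[-0.976, 0.053, 0.209], [0.051, 0.999, -0.012], [-0.209, -0.001, -0.978]]
ft_force: [0.4, -0.0, -0.1]
opening: 0.0644
```

Call:
{"name": "carry_out", "arguments": {"moves": [{"x":0,"y":0,"z":0,"wx":0,"wy":0,"wz":0},{"x":0,"y":0,"z":0,"wx":0,"wy":0,"wz":0},{"x":0,"y":0,"z":0,"wx":0,"wy":0,"wz":0},{"x":0,"y":0,"z":0,"wx":0,"wy":0,"wz":0}], "gripper": 1, "newtons": 20}}

```text
t: 25.4
ee_pos: [0.4909, -0.3304, 0.0038]
tool_rot: [[-0.977, 0.053, 0.208], [0.051, 0.999, -0.012], [-0.209, -0.001, -0.978]]
ft_force: [-1.0, -0.0, 4.2]
opening: 0.0471
```

Run:
```python
from h import *
s=st(); g=np.array(s['ee_pos']); R=np.array(s['tool_rot']); print(R.round(3).tolist())
T=down(95.4,12)
print(cab(-.111,-.07,0)); 
plan(g+[0,0,.10],T,cab(-.111,-.07,.10),cab(-.111,-.07,.023))
```

```text
25.4 [ 0.4909 -0.3304  0.0038] [-1.  -0.   4.2] 0.047098244963708694
[[-0.977, 0.053, 0.208], [0.051, 0.999, -0.012], [-0.209, -0.001, -0.978]]
[ 0.6005802  -0.08873536  0.        ]
shift 3 x [ -7.   -0.  -32.6]
turn 1 x [-0.0314  0.0008 -0.1436]
shift 6 x [-21.4  38.4   5.2]
shift 2 x [ 8.   0.  37.7]
```

Call:
{"name": "carry_out", "arguments": {"moves": [{"x":-3,"y":0,"z":-14,"wx":0,"wy":0,"wz":0},{"x":-8,"y":0,"z":-40,"wx":0,"wy":0,"wz":0},{"x":-10,"y":0,"z":-44,"wx":0,"wy":0,"wz":0},{"x":0,"y":0,"z":0,"wx":-0.031,"wy":0.001,"wz":-0.144},{"x":-21.4,"y":38.4,"z":5.2,"wx":0,"wy":0,"wz":0},{"x":-21.4,"y":38.4,"z":5.2,"wx":0,"wy":0,"wz":0},{"x":-21.4,"y":38.4,"z":5.2,"wx":0,"wy":0,"wz":0},{"x":-21.4,"y":38.4,"z":5.2,"wx":0,"wy":0,"wz":0},{"x":-21.4,"y":38.4,"z":5.2,"wx":0,"wy":0,"wz":0},{"x":-21.4,"y":38.4,"z":5.2,"wx":0,"wy":0,"wz":0}]}}

```text
t: 26.65
ee_pos: [0.601, -0.0869, 0.1006]
tool_rot: [[-0.974, -0.094, 0.207], [-0.092, 0.996, 0.02], [-0.208, -0.0, -0.978]]
ft_force: [0.6, -0.4, -1.0]
opening: 0.0476
```

Call:
{"name": "carry_out", "arguments": {"moves": [{"x":0,"y":0,"z":0,"wx":0,"wy":0,"wz":0},{"x":0,"y":0,"z":0,"wx":0,"wy":0,"wz":0}]}}

```text
t: 26.9
ee_pos: [0.6004, -0.0884, 0.1002]
tool_rot: [[-0.974, -0.095, 0.206], [-0.093, 0.995, 0.02], [-0.207, -0.0, -0.978]]
ft_force: [0.3, -0.1, -1.6]
opening: 0.0469
```

Run:
```python
from h import *
s=st(); print(np.round(s['tool_rot'],3).tolist())
f=grab('wrist','w4.png')
plan(down(95.4,12),cab(-.111,-.07,.0235),mx=25)
for n in ('top','scene'):
    f=grab(n,n+'4.png')
    for c in blobs(f,'orange'):
        for z in (.006,.1):
            q=plaq(f,c,z)
            if q[0][0]<.65 and abs(q[0][1])<.45: print(n,z,*q,tocab([*q[0],0]).round(3))
```

```text
26.9 [ 0.6004 -0.0884  0.1002] [ 0.3 -0.1 -1.6] 0.04691616888036839
[[-0.974, -0.095, 0.206], [-0.093, 0.995, 0.02], [-0.207, -0.0, -0.978]]
turn 1 x [-0.0001 -0.0008 -0.0002]
shift 4 x [ 3.9  0.1 18.8]
top 0.006 [ 0.3777 -0.3059] [0.0437, 0.081] 177.4 [394.5 289. ] [-0.353 -0.265  0.   ]
top 0.1 [ 0.3684 -0.289 ] [0.0405, 0.0751] 177.4 [394.5 289. ] [-0.361 -0.248  0.   ]
top 0.006 [0.5354 0.342 ] [0.1533, 0.158] 98.2 [173.4 237.1] [-0.135  0.365  0.   ]
top 0.1 [0.5146 0.312 ] [0.1422, 0.1466] 98.2 [173.4 237.1] [-0.159  0.337  0.   ]
```

Call:
{"name": "carry_out", "arguments": {"moves": [{"x":5,"y":0,"z":25,"wx":0,"wy":0,"wz":0},{"x":5,"y":0,"z":25,"wx":0,"wy":0,"wz":0},{"x":3,"y":0,"z":15,"wx":0,"wy":0,"wz":0},{"x":2,"y":0,"z":9,"wx":0,"wy":0,"wz":0},{"x":0,"y":0,"z":0,"wx":0,"wy":0,"wz":0},{"x":0,"y":0,"z":0,"wx":0,"wy":0,"wz":0}]}}

```text
t: 27.8
ee_pos: [0.6016, -0.0884, 0.0249]
tool_rot: [[-0.974, -0.094, 0.207], [-0.092, 0.996, 0.019], [-0.208, -0.0, -0.978]]
ft_force: [0.0, -0.3, -0.3]
opening: 0.0473
```

Call:
{"name": "carry_out", "arguments": {"moves": [{"x":0.5,"y":0,"z":1.5,"wx":0,"wy":0,"wz":0},{"x":0,"y":0,"z":0,"wx":0,"wy":0,"wz":0}]}}

```text
t: 28.05
ee_pos: [0.6017, -0.0883, 0.0235]
tool_rot: [[-0.974, -0.094, 0.208], [-0.092, 0.996, 0.019], [-0.209, -0.0, -0.978]]
ft_force: [-0.0, 0.2, 3.0]
opening: 0.0473
```

Call:
{"name": "carry_out", "arguments": {"moves": [{"x":0,"y":0,"z":0,"wx":0,"wy":0,"wz":0},{"x":0,"y":0,"z":0,"wx":0,"wy":0,"wz":0},{"x":0,"y":0,"z":0,"wx":0,"wy":0,"wz":0},{"x":-5,"y":0,"z":-25,"wx":0,"wy":0,"wz":0},{"x":-8,"y":0,"z":-38,"wx":0,"wy":0,"wz":0},{"x":-8,"y":0,"z":-38,"wx":0,"wy":0,"wz":0},{"x":0,"y":0,"z":0,"wx":0,"wy":0,"wz":0}], "gripper": -0.4}}

```text
t: 28.92
ee_pos: [0.6026, -0.0889, 0.1294]
tool_rot: [[-0.973, -0.094, 0.213], [-0.093, 0.996, 0.018], [-0.213, -0.002, -0.977]]
ft_force: [0.1, 0.0, -0.2]
opening: 0.064
```

Run:
```python
from h import *
s=st()
R=down(87,12)
plan(R,[.45,-.25,.12],[.376,-.306,.10],[.376,-.306,.003])
for n in ('top','scene'):
    f=grab(n,n+'5.png')
    for c in blobs(f,'orange'):
        q=plaq(f,c,.006)
        if q[0][0]<.65 and abs(q[0][1])<.45: print(n,*q)
```

```text
28.93 [ 0.6026 -0.0889  0.1294] [ 0.1  0.  -0.2] 0.06404797999296709
turn 1 x [0.0285 0.0057 0.1442]
shift 5 x [ 28.6 -33.8  -4.2]
shift 2 x [ 36.8 -29.9   2.4]
shift 2 x [10.1  0.  47.4]
top [ 0.3777 -0.3059] [0.0437, 0.081] 177.4 [394.5 289. ]
top [ 0.5845 -0.0877] [0.0369, 0.0449] 89.7 [318.5 220. ]
top [0.5177 0.3389] [0.162, 0.1871] 11.8 [174.1 243.1]
```

Call:
{"name": "carry_out", "arguments": {"moves": [{"x":0,"y":0,"z":0,"wx":0.028,"wy":0.006,"wz":0.144},{"x":28.6,"y":-33.8,"z":-4,"wx":0,"wy":0,"wz":0},{"x":28.6,"y":-33.8,"z":-4,"wx":0,"wy":0,"wz":0},{"x":28.6,"y":-33.8,"z":-4,"wx":0,"wy":0,"wz":0},{"x":28.6,"y":-33.8,"z":-4,"wx":0,"wy":0,"wz":0},{"x":28.6,"y":-33.8,"z":-4,"wx":0,"wy":0,"wz":0},{"x":0,"y":0,"z":0,"wx":0,"wy":0,"wz":0}]}}

```text
t: 29.9
ee_pos: [0.4457, -0.2508, 0.1147]
tool_rot: [[-0.979, 0.056, 0.198], [0.056, 0.998, -0.007], [-0.198, 0.004, -0.98]]
ft_force: [-0.5, -0.1, 0.2]
opening: 0.0644
```

Run:
```python
from h import *
s=st();print(np.round(s['joints'],1))
R=down(87,12)
plan(R,[.376,-.306,.10],[.376,-.306,.003])
for n in ('top','scene'):
    f=grab(n,n+'6.png')
    for c in blobs(f,'orange'):
        for z in (.006,.026):
            q=plaq(f,c,z)
            if q[0][0]<.68 and abs(q[0][1])<.45: print(n,z,*q,tocab([*q[0],0]).round(3))
```

```text
29.9 [ 0.4457 -0.2508  0.1147] [-0.5 -0.1  0.2] 0.06440001129615767
[ -42.6   20.7  107.2   10.7   43.9 -136.6]
turn 1 x [ 0.0033 -0.0097 -0.0047]
shift 2 x [ 34.1 -29.4   0.3]
shift 2 x [10.1  0.  47.4]
top 0.006 [ 0.3642 -0.2986] [0.0283, 0.0691] 39.7 [392.2 293.6] [-0.366 -0.257  0.   ]
top 0.026 [ 0.3624 -0.2951] [0.0278, 0.068] 39.7 [392.2 293.6] [-0.368 -0.253  0.   ]
top 0.006 [0.496  0.3351] [0.1634, 0.2294] 11.6 [175.  250.5] [-0.175  0.362  0.   ]
top 0.026 [0.4922 0.3288] [0.1609, 0.2259] 11.6 [175.  250.5] [-0.18   0.356  0.   ]
top 0.006 [ 0.6086 -0.0855] [0.0459, 0.0835] 3.1 [317.7 212.3] [-0.103 -0.068  0.   ]
top 0.026 [ 0.6031 -0.0853] [0.0452, 0.0823] 3.1 [317.7 212.3] [-0.108 -0.067  0.   ]
scene 0.006 [ 0.6049 -0.0914] [0.0458, 0.0818] 5.1 [280.  225.6] [-0.107 -0.073  0.   ]
scene 0.026 [ 0.6015 -0.0851] [0.0453, 0.0809] 5.1 [280.  225.6] [-0.11  -0.066  0.   ]
scene 0.006 [ 0.3718 -0.305 ] [0.0453, 0.0741] 177.9 [366.7 187. ] [-0.359 -0.264  0.   ]
scene 0.026 [ 0.371  -0.2963] [0.0448, 0.0733] 177.9 [366.7 187. ] [-0.359 -0.255  0.   ]
```

Call:
{"name": "carry_out", "arguments": {"moves": [{"x":34,"y":-29.4,"z":0,"wx":0.003,"wy":-0.01,"wz":-0.005},{"x":34,"y":-29.4,"z":0,"wx":0,"wy":0,"wz":0},{"x":0,"y":0,"z":0,"wx":0,"wy":0,"wz":0}]}}

```text
t: 30.38
ee_pos: [0.3777, -0.3052, 0.1014]
tool_rot: [[-0.977, 0.05, 0.209], [0.049, 0.999, -0.011], [-0.21, -0.0, -0.978]]
ft_force: [-0.1, 0.2, 0.9]
opening: 0.0643
```

Run:
```python
from h import *
s=st();print(np.round(s['joints'],1))
R=down(87,12)
plan(R,[.376,-.306,.003])
```

```text
30.38 [ 0.3777 -0.3052  0.1014] [-0.1  0.2  0.9] 0.06427897382365191
[ -54.3   20.   111.5   14.2   41.8 -151.5]
turn 1 x [0.0003 0.0019 0.0025]
shift 2 x [11.  -0.5 48. ]
```

Call:
{"name": "carry_out", "arguments": {"moves": [{"x":7,"y":-0.5,"z":30,"wx":0,"wy":0,"wz":0},{"x":7,"y":-0.5,"z":30,"wx":0,"wy":0,"wz":0},{"x":5,"y":0,"z":22,"wx":0,"wy":0,"wz":0},{"x":2,"y":0,"z":10,"wx":0,"wy":0,"wz":0},{"x":1,"y":0,"z":4,"wx":0,"wy":0,"wz":0},{"x":0,"y":0,"z":0,"wx":0,"wy":0,"wz":0},{"x":0,"y":0,"z":0,"wx":0,"wy":0,"wz":0}]}}

```text
t: 31.25
ee_pos: [0.3778, -0.3064, 0.0046]
tool_rot: [[-0.976, 0.048, 0.212], [0.046, 0.999, -0.013], [-0.212, -0.003, -0.977]]
ft_force: [-1.4, -0.2, -0.9]
opening: 0.0642
```

Call:
{"name": "carry_out", "arguments": {"moves": [{"x":0,"y":0,"z":0,"wx":0,"wy":0,"wz":0},{"x":0,"y":0,"z":0,"wx":0,"wy":0,"wz":0},{"x":0,"y":0,"z":0,"wx":0,"wy":0,"wz":0},{"x":0,"y":0,"z":0,"wx":0,"wy":0,"wz":0}], "gripper": 1, "newtons": 20}}

```text
t: 31.75
ee_pos: [0.3775, -0.3063, 0.0041]
tool_rot: [[-0.976, 0.048, 0.211], [0.046, 0.999, -0.012], [-0.211, -0.002, -0.977]]
ft_force: [-0.2, 0.3, 4.3]
opening: 0.0472
```

Run:
```python
from h import *
s=st(); g=np.array(s['ee_pos']); print(np.round(s['joints'],1))
plan(g+[0,0,.10],[.45,-.12,.12],down(95.4,12),cab(-.111,.055,.11),cab(-.111,.055,.0235))
```

```text
31.75 [ 0.3775 -0.3063  0.0041] [-0.2  0.3  4.3] 0.04721656016129471
[ -54.4   30.6  116.2   21.3   27.  -160.2]
shift 3 x [ -7.   -0.1 -32.6]
shift 5 x [-13.1  37.9  -0.5]
turn 1 x [-0.0321  0.0035 -0.1385]
shift 5 x [-29.5  28.4   8.3]
shift 2 x [ 9.   0.  42.3]
```

Call:
{"name": "carry_out", "arguments": {"moves": [{"x":-3,"y":0,"z":-14,"wx":0,"wy":0,"wz":0},{"x":-8,"y":0,"z":-40,"wx":0,"wy":0,"wz":0},{"x":-10,"y":0,"z":-44,"wx":0,"wy":0,"wz":0},{"x":-13,"y":38,"z":-0.5,"wx":0,"wy":0,"wz":0},{"x":-13,"y":38,"z":-0.5,"wx":0,"wy":0,"wz":0},{"x":-13,"y":38,"z":-0.5,"wx":0,"wy":0,"wz":0},{"x":-13,"y":38,"z":-0.5,"wx":0,"wy":0,"wz":0},{"x":-13,"y":38,"z":-0.5,"wx":0,"wy":0,"wz":0},{"x":0,"y":0,"z":0,"wx":-0.032,"wy":0.004,"wz":-0.139}]}}

```text
t: 32.88
ee_pos: [0.4494, -0.116, 0.1208]
tool_rot: [[-0.973, -0.101, 0.206], [-0.099, 0.995, 0.022], [-0.207, 0.001, -0.978]]
ft_force: [0.8, -0.3, -0.9]
opening: 0.0468
```

Call:
{"name": "carry_out", "arguments": {"moves": [{"x":-29.5,"y":28.4,"z":8,"wx":0,"wy":0,"wz":0},{"x":-29.5,"y":28.4,"z":8,"wx":0,"wy":0,"wz":0},{"x":-29.5,"y":28.4,"z":8,"wx":0,"wy":0,"wz":0},{"x":-29.5,"y":28.4,"z":8,"wx":0,"wy":0,"wz":0},{"x":-29.5,"y":28.4,"z":8,"wx":0,"wy":0,"wz":0},{"x":0,"y":0,"z":0,"wx":0,"wy":0,"wz":0},{"x":0,"y":0,"z":0,"wx":0,"wy":0,"wz":0}]}}

```text
t: 33.75
ee_pos: [0.5868, 0.0365, 0.1115]
tool_rot: [[-0.974, -0.095, 0.205], [-0.093, 0.995, 0.02], [-0.206, 0.0, -0.979]]
ft_force: [0.3, 0.4, 0.6]
opening: 0.0471
```

Run:
```python
from h import *
s=st(); print(tocab(s['ee_pos']))
plan(down(95.4,12),cab(-.110,.055,.0235),mx=25)
for n in ('top','scene'):
    f=grab(n,n+'7.png')
    for c in blobs(f,'orange'):
        for z in (.026,.1):
            q=plaq(f,c,z)
            if q[0][0]<.68 and abs(q[0][1])<.45: print(n,z,*q,tocab([*q[0],0]).round(3))
```

```text
33.75 [0.5868 0.0365 0.1115] [0.3 0.4 0.6] 0.047123557044159596
[-0.1128937   0.05593283  0.11147641]
turn 1 x [ 0.0004 -0.002   0.0007]
shift 4 x [ 3.9 -0.2 21.7]
top 0.026 [0.4923 0.3288] [0.1591, 0.2284] 11.4 [175.  250.5] [-0.18   0.356  0.   ]
top 0.1 [0.4782 0.3056] [0.1499, 0.2152] 11.4 [175.  250.5] [-0.196  0.334  0.   ]
top 0.026 [ 0.6035 -0.0856] [0.0455, 0.0814] 4.9 [317.8 212.1] [-0.108 -0.067  0.   ]
top 0.1 [ 0.5829 -0.0848] [0.0429, 0.0767] 4.9 [317.8 212.1] [-0.128 -0.064  0.   ]
```

Call:
{"name": "carry_out", "arguments": {"moves": [{"x":4,"y":0,"z":25,"wx":0,"wy":0,"wz":0},{"x":4,"y":-1,"z":25,"wx":0,"wy":0,"wz":0},{"x":4,"y":0,"z":20,"wx":0,"wy":0,"wz":0},{"x":3,"y":0,"z":14,"wx":0,"wy":0,"wz":0},{"x":0.5,"y":0,"z":3,"wx":0,"wy":0,"wz":0},{"x":0,"y":0,"z":0,"wx":0,"wy":0,"wz":0},{"x":0,"y":0,"z":0,"wx":0,"wy":0,"wz":0}]}}

```text
t: 34.72
ee_pos: [0.591, 0.0356, 0.0237]
tool_rot: [[-0.974, -0.094, 0.207], [-0.092, 0.996, 0.02], [-0.208, 0.0, -0.978]]
ft_force: [-0.9, -1.3, 1.6]
opening: 0.047
```

Call:
{"name": "carry_out", "arguments": {"moves": [{"x":0,"y":0,"z":0,"wx":0,"wy":0,"wz":0},{"x":0,"y":0,"z":0,"wx":0,"wy":0,"wz":0},{"x":0,"y":0,"z":0,"wx":0,"wy":0,"wz":0},{"x":-5,"y":0,"z":-25,"wx":0,"wy":0,"wz":0},{"x":-8,"y":0,"z":-38,"wx":0,"wy":0,"wz":0},{"x":-8,"y":0,"z":-50,"wx":0,"wy":0,"wz":0},{"x":50,"y":0,"z":-10,"wx":0,"wy":0,"wz":0},{"x":50,"y":0,"z":-10,"wx":0,"wy":0,"wz":0},{"x":50,"y":-20,"z":-10,"wx":0,"wy":0,"wz":0},{"x":0,"y":-20,"z":0,"wx":0,"wy":0,"wz":0}], "gripper": -0.4}}

```text
t: 35.98
ee_pos: [0.4353, -0.0181, 0.1357]
tool_rot: [[-0.975, -0.095, 0.203], [-0.093, 0.995, 0.021], [-0.204, 0.002, -0.979]]
ft_force: [1.6, -0.6, -0.4]
opening: 0.0644
```

Run:
```python
from h import *
s=st(); print(tocab(s['ee_pos']),np.round(s['joints'],1))
for n in ('top','scene'):
    f=grab(n,n+'8.png')
    for k in ('orange','blue'):
      for c in blobs(f,k):
        q=plaq(f,c,.026)
        if q[0][0]<.7 and abs(q[0][1])<.45: print(n,k,*q,tocab([*q[0],0]).round(3))
    if n=='top': a=cv2.convertScaleAbs(cv2.resize(f['img'][90:310,130:450],(640,440),interpolation=cv2.INTER_CUBIC),alpha=1.6); cv2.imwrite('pics/m8.png',a)
```

```text
35.98 [ 0.4353 -0.0181  0.1357] [ 1.6 -0.6 -0.4] 0.0644328875622187
[-0.2688929   0.01591428  0.13570288] [ -15.7   10.9  117.6    6.6   40.7 -115.7]
top orange [0.4926 0.3284] [0.1596, 0.2305] 10.7 [175.2 250.4] [-0.179  0.355  0.   ]
top orange [0.591  0.0383] [0.045, 0.0822] 4.2 [275.7 216.4] [-0.109  0.057  0.   ]
top orange [ 0.6051 -0.0851] [0.0451, 0.0822] 3.7 [317.7 211.6] [-0.106 -0.067  0.   ]
top blue [0.495  0.3289] [0.0408, 0.0768] 3.1 [175. 249.] [-0.177  0.356  0.   ]
scene orange [0.589  0.0386] [0.0447, 0.0817] 5.3 [271.5 262.1] [-0.111  0.058  0.   ]
scene orange [ 0.6031 -0.0849] [0.0453, 0.0815] 5.1 [279.5 225.5] [-0.108 -0.066  0.   ]
scene blue [0.4934 0.3364] [0.0431, 0.0784] 5.9 [270.3 363. ] [-0.178  0.363  0.   ]
```

View pics/m8.png

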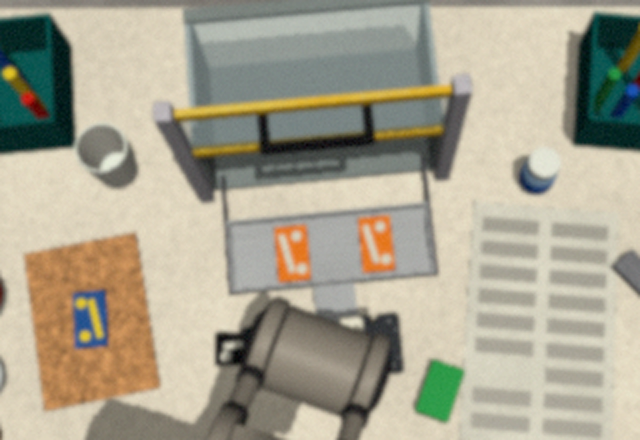

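Run:
```python
from h import *
R=down(95.4,12); plan(R,cab(-.276,0,.135),cab(-.276,0,.034),cab(-.104,0,.034),mx=25)
```

```text
turn 1 x [-0.0005  0.0004 -0.0015]
shift 1 x [ 11.1 -13.8  -0.6]
shift 5 x [ 4.2  0.  19.8]
shift 7 x [-24.   -0.    5.1]
```

Call:
{"name": "carry_out", "arguments": {"moves": [{"x":7,"y":-15,"z":-0.5,"wx":0,"wy":0,"wz":0},{"x":0,"y":0,"z":0,"wx":0,"wy":0,"wz":0},{"x":5.2,"y":0,"z":25,"wx":0,"wy":0,"wz":0},{"x":5.2,"y":0,"z":25,"wx":0,"wy":0,"wz":0},{"x":5.2,"y":0,"z":25,"wx":0,"wy":0,"wz":0},{"x":5.2,"y":0,"z":24,"wx":0,"wy":0,"wz":0},{"x":0,"y":0,"z":0,"wx":0,"wy":0,"wz":0}]}}

```text
t: 36.95
ee_pos: [0.4331, -0.033, 0.0327]
tool_rot: [[-0.975, -0.095, 0.202], [-0.093, 0.995, 0.022], [-0.204, 0.002, -0.979]]
ft_force: [-0.9, 0.2, 0.7]
opening: 0.0643
```

Call:
{"name": "carry_out", "arguments": {"moves": [{"x":0,"y":0,"z":0,"wx":0,"wy":0,"wz":0},{"x":0,"y":0,"z":0,"wx":0,"wy":0,"wz":0},{"x":0,"y":0,"z":0,"wx":0,"wy":0,"wz":0},{"x":0,"y":0,"z":0,"wx":0,"wy":0,"wz":0}], "gripper": 1, "newtons": 30}}

```text
t: 37.45
ee_pos: [0.4356, -0.0358, 0.035]
tool_rot: [[-0.973, -0.094, 0.21], [-0.092, 0.996, 0.017], [-0.211, -0.002, -0.978]]
ft_force: [1.9, -10.5, -4.0]
opening: 0.0397
```

Run:
```python
from h import *
s=st(); print(tocab(s['ee_pos']),np.round(s['joints'],1),np.round(s['tool_rot'],3).tolist())
plan(s['ee_pos']+CR@[.172,0,0],mx=20)
```

```text
37.45 [ 0.4356 -0.0358  0.035 ] [  1.9 -10.5  -4. ] 0.03974920604818042
[-0.2702603  -0.00174527  0.03498417] [ -18.3   22.7  124.3   12.6   22.2 -124.9] [[-0.973, -0.094, 0.21], [-0.092, 0.996, 0.017], [-0.211, -0.002, -0.978]]
shift 9 x [-18.7   0.    4. ]
```

Call:
{"name": "carry_out", "arguments": {"moves": [{"x":-10,"y":0,"z":2.1,"wx":0,"wy":0,"wz":0},{"x":-19,"y":0,"z":4.1,"wx":0,"wy":0,"wz":0},{"x":-19,"y":0,"z":4.1,"wx":0,"wy":0,"wz":0},{"x":-19,"y":0,"z":4.1,"wx":0,"wy":0,"wz":0},{"x":-19,"y":0,"z":4.1,"wx":0,"wy":0,"wz":0},{"x":-19,"y":0,"z":4.1,"wx":0,"wy":0,"wz":0},{"x":-19,"y":0,"z":4.1,"wx":0,"wy":0,"wz":0},{"x":-19,"y":0,"z":4.1,"wx":0,"wy":0,"wz":0},{"x":-16,"y":0,"z":3.5,"wx":0,"wy":0,"wz":0},{"x":-7,"y":0,"z":1.5,"wx":0,"wy":0,"wz":0}]}}

```text
t: 38.7
ee_pos: [0.6008, -0.0201, 0.0346]
tool_rot: [[-0.975, -0.095, 0.201], [-0.093, 0.995, 0.018], [-0.202, -0.001, -0.979]]
ft_force: [-29.2, -16.7, 26.9]
opening: 0.0399
```

Call:
{"name": "carry_out", "arguments": {"moves": [{"x":-3,"y":0,"z":0.6,"wx":0,"wy":0,"wz":0},{"x":-2,"y":0,"z":0.4,"wx":0,"wy":0,"wz":0},{"x":0,"y":0,"z":0,"wx":0,"wy":0,"wz":0}]}}

```text
t: 39.08
ee_pos: [0.602, -0.0199, 0.0341]
tool_rot: [[-0.976, -0.095, 0.195], [-0.093, 0.995, 0.018], [-0.196, -0.0, -0.981]]
ft_force: [-28.9, -16.0, 25.6]
opening: 0.0396
```

Run:
```python
from h import *
s=st(); print(tocab(s['ee_pos']),np.round(s['tool_rot'],3).tolist())
```

```text
39.08 [ 0.602  -0.0199  0.0341] [-28.9 -16.   25.6] 0.03963610350659487
[-0.1030895  -0.00164637  0.03405622] [[-0.976, -0.095, 0.195], [-0.093, 0.995, 0.018], [-0.196, -0.0, -0.981]]
```

Call:
{"name": "carry_out", "arguments": {"moves": [{"x":3,"y":0,"z":-0.6,"wx":0,"wy":0,"wz":0},{"x":0,"y":0,"z":0,"wx":0,"wy":0,"wz":0}]}}

```text
t: 39.33
ee_pos: [0.6021, -0.02, 0.0341]
tool_rot: [[-0.975, -0.094, 0.201], [-0.093, 0.996, 0.018], [-0.202, -0.001, -0.979]]
ft_force: [-14.4, -12.6, 12.4]
opening: 0.0397
```

Call:
{"name": "carry_out", "arguments": {"moves": [{"x":0,"y":0,"z":0,"wx":0,"wy":0,"wz":0},{"x":0,"y":0,"z":0,"wx":0,"wy":0,"wz":0},{"x":0,"y":0,"z":0,"wx":0,"wy":0,"wz":0},{"x":0,"y":0,"z":-25,"wx":0,"wy":0,"wz":0},{"x":0,"y":0,"z":-35,"wx":0,"wy":0,"wz":0},{"x":30,"y":0,"z":-30,"wx":0,"wy":0,"wz":0},{"x":50,"y":0,"z":-30,"wx":0,"wy":0,"wz":0},{"x":40,"y":0,"z":-40,"wx":0,"wy":0,"wz":0},{"x":0,"y":0,"z":-40,"wx":0,"wy":0,"wz":0},{"x":0,"y":0,"z":-40,"wx":0,"wy":0,"wz":0}], "gripper": -0.4}}

```text
t: 40.58
ee_pos: [0.438, -0.0335, 0.2449]
tool_rot: [[-0.974, -0.095, 0.207], [-0.093, 0.996, 0.02], [-0.208, 0.0, -0.978]]
ft_force: [1.1, -0.4, 0.5]
opening: 0.064
```

Run:
```python
from h import *
s=st(); print(tocab(s['ee_pos']),np.round(s['joints'],1))
plan(cab(-.25,0,.33),down(5.4),cab(-.045,0,.33))
f=grab('wrist','w9.png')
t=grab('top','t9.png'); sc=grab('scene','s9.png')
a=cv2.convertScaleAbs(cv2.resize(t['img'][90:290,200:380],(360,400),interpolation=cv2.INTER_CUBIC),alpha=1.6); b=cv2.convertScaleAbs(cv2.resize(sc['img'][130:330,140:340],(400,400),interpolation=cv2.INTER_CUBIC),alpha=1.6)
cv2.imwrite('pics/m9.png',np.hstack([a,b]))
print(proj(t,[cab(-.110,0,.066),cab(-.12,0,.066)]).round(1).tolist(),proj(sc,[cab(-.110,0,.066),cab(-.12,0,.066)]).round(1).tolist())
```

```text
40.58 [ 0.438  -0.0335  0.2449] [ 1.1 -0.4  0.5] 0.06397449434754021
[-2.67673892e-01  2.47052314e-04  2.44873164e-01] [ -17.9    2.9  107.     5.5   59.3 -115.7]
shift 2 x [-17.5  -0.1 -39.8]
turn 10 x [0.0164 0.0164 0.1565]
shift 5 x [-0. 41.  0.]
[[294.6, 211.3], [295.0, 214.6]] [[274.5, 241.0], [277.7, 241.6]]
```

View pics/m9.png

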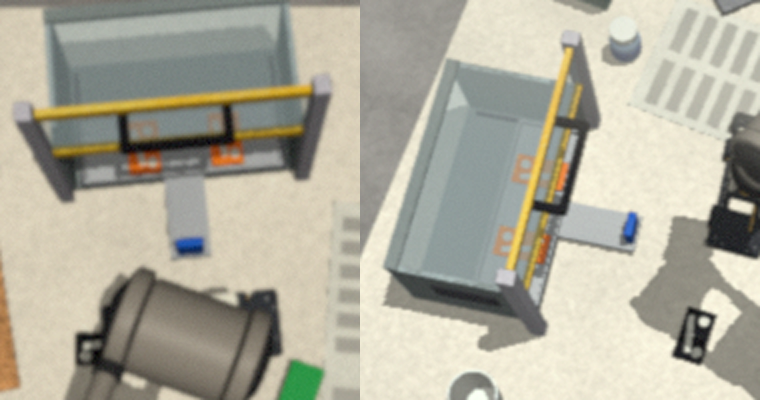

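Call:
{"name": "carry_out", "arguments": {"moves": [{"x":-17.5,"y":0,"z":-40,"wx":0,"wy":0,"wz":0},{"x":-17.5,"y":0,"z":-40,"wx":0,"wy":0,"wz":0},{"x":0,"y":0,"z":0,"wx":0,"wy":0.1,"wz":0},{"x":0,"y":0,"z":0,"wx":0,"wy":0.109,"wz":0},{"x":0,"y":0,"z":0,"wx":0,"wy":0,"wz":0.157},{"x":0,"y":0,"z":0,"wx":0,"wy":0,"wz":0.157},{"x":0,"y":0,"z":0,"wx":0,"wy":0,"wz":0.157},{"x":0,"y":0,"z":0,"wx":0,"wy":0,"wz":0.157},{"x":0,"y":0,"z":0,"wx":0,"wy":0,"wz":0.157},{"x":0,"y":0,"z":0,"wx":0,"wy":0,"wz":0.157}], "gripper": 0.4}}

```text
t: 41.98
ee_pos: [0.4562, -0.0318, 0.3273]
tool_rot: [[-0.659, 0.752, -0.003], [0.752, 0.659, 0.001], [0.003, -0.002, -1.0]]
ft_force: [0.7, -0.3, 0.5]
opening: 0.028
```

Call:
{"name": "carry_out", "arguments": {"moves": [{"x":0,"y":0,"z":0,"wx":0,"wy":0,"wz":0.157},{"x":0,"y":0,"z":0,"wx":0,"wy":0,"wz":0.157},{"x":0,"y":0,"z":0,"wx":0,"wy":0,"wz":0.157},{"x":0,"y":0,"z":0,"wx":0,"wy":0,"wz":0.157},{"x":0,"y":0,"z":0,"wx":0,"wy":0,"wz":0}]}}

```text
t: 42.6
ee_pos: [0.4562, -0.0319, 0.3276]
tool_rot: [[-0.097, 0.995, -0.003], [0.995, 0.097, 0.001], [0.001, -0.003, -1.0]]
ft_force: [0.1, -0.1, -0.3]
opening: 0.0273
```

Run:
```python
from h import *
s=st(); print(tocab(s['ee_pos']),np.round(s['joints'],1))
plan(down(5.4),[.661,-.012,.33],[.661,-.012,.2545])
```

```text
42.6 [ 0.4562 -0.0319  0.3276] [ 0.1 -0.1 -0.3] 0.027280684594208536
[-2.49367200e-01  2.08332338e-04  3.27591131e-01] [-13.6   8.8  85.9   0.   85.5 -19.2]
turn 1 x [-0.0027 -0.0013  0.0032]
shift 5 x [ 0.1 41.1 -0.5]
shift 2 x [ 0.   0.  37.8]
```

Call:
{"name": "carry_out", "arguments": {"moves": [{"x":0,"y":41,"z":-0.5,"wx":-0.003,"wy":-0.001,"wz":0.003},{"x":0,"y":41,"z":-0.5,"wx":0,"wy":0,"wz":0},{"x":0,"y":41,"z":-0.5,"wx":0,"wy":0,"wz":0},{"x":0,"y":41,"z":-0.5,"wx":0,"wy":0,"wz":0},{"x":0,"y":40,"z":-0.5,"wx":0,"wy":0,"wz":0},{"x":0,"y":0,"z":0,"wx":0,"wy":0,"wz":0},{"x":0,"y":0,"z":0,"wx":0,"wy":0,"wz":0}]}}

```text
t: 43.48
ee_pos: [0.6588, -0.013, 0.3309]
tool_rot: [[-0.094, 0.996, 0.001], [0.996, 0.094, -0.0], [-0.0, 0.001, -1.0]]
ft_force: [-0.8, 0.8, 0.6]
opening: 0.0278
```

Run:
```python
from h import *
s=st(); print(tocab(s['ee_pos']))
plan(down(5.4),[.6605,-.012,.2545])
```

```text
43.48 [ 0.6588 -0.013   0.3309] [-0.8  0.8  0.6] 0.0277700689107934
[-4.59042064e-02 -1.14934969e-04  3.30881953e-01]
turn 1 x [0.0006 0.0002 0.0003]
shift 2 x [ 0.4  0.9 38.2]
```

Call:
{"name": "carry_out", "arguments": {"moves": [{"x":0,"y":1.5,"z":25,"wx":0,"wy":0,"wz":0},{"x":0,"y":0,"z":25,"wx":0,"wy":0,"wz":0},{"x":0,"y":0,"z":16,"wx":0,"wy":0,"wz":0},{"x":0,"y":0,"z":10,"wx":0,"wy":0,"wz":0},{"x":0,"y":0,"z":0,"wx":0,"wy":0,"wz":0}]}}

```text
t: 44.1
ee_pos: [0.6604, -0.0131, 0.256]
tool_rot: [[-0.093, 0.996, 0.002], [0.996, 0.093, -0.0], [-0.0, 0.002, -1.0]]
ft_force: [-0.4, 0.0, 0.3]
opening: 0.0272
```

Call:
{"name": "carry_out", "arguments": {"moves": [{"x":0,"y":0,"z":0,"wx":0,"wy":0,"wz":0},{"x":0,"y":0,"z":0,"wx":0,"wy":0,"wz":0},{"x":0,"y":0,"z":0,"wx":0,"wy":0,"wz":0},{"x":0,"y":0,"z":0,"wx":0,"wy":0,"wz":0}], "gripper": 1, "newtons": 40}}

```text
t: 44.6
ee_pos: [0.6616, -0.013, 0.2565]
tool_rot: [[-0.093, 0.996, 0.004], [0.996, 0.093, -0.0], [-0.001, 0.004, -1.0]]
ft_force: [1.7, 0.4, 2.4]
opening: 0.0114
```

Gripped (11.4 mm). Lower the sash by about 128 mm, then to the stop.

Call:
{"name": "carry_out", "arguments": {"moves": [{"x":0,"y":0,"z":15,"wx":0,"wy":0,"wz":0},{"x":0,"y":0,"z":15,"wx":0,"wy":0,"wz":0},{"x":0,"y":0,"z":15,"wx":0,"wy":0,"wz":0},{"x":0,"y":0,"z":15,"wx":0,"wy":0,"wz":0},{"x":0,"y":0,"z":15,"wx":0,"wy":0,"wz":0},{"x":0,"y":0,"z":15,"wx":0,"wy":0,"wz":0},{"x":0,"y":0,"z":15,"wx":0,"wy":0,"wz":0},{"x":0,"y":0,"z":15,"wx":0,"wy":0,"wz":0},{"x":0,"y":0,"z":6,"wx":0,"wy":0,"wz":0},{"x":0,"y":0,"z":0,"wx":0,"wy":0,"wz":0}]}}

```text
t: 45.85
ee_pos: [0.6615, -0.013, 0.1278]
tool_rot: [[-0.092, 0.996, 0.002], [0.996, 0.092, -0.0], [-0.0, 0.002, -1.0]]
ft_force: [7.8, -0.1, -4.7]
opening: 0.0115
```

Call:
{"name": "carry_out", "arguments": {"moves": [{"x":0,"y":0,"z":3,"wx":0,"wy":0,"wz":0},{"x":0,"y":0,"z":3,"wx":0,"wy":0,"wz":0},{"x":0,"y":0,"z":0,"wx":0,"wy":0,"wz":0},{"x":0,"y":0,"z":0,"wx":0,"wy":0,"wz":0}]}}

```text
t: 46.35
ee_pos: [0.6616, -0.013, 0.1273]
tool_rot: [[-0.093, 0.996, 0.005], [0.996, 0.093, -0.001], [-0.001, 0.005, -1.0]]
ft_force: [-3.8, 0.8, 23.1]
opening: 0.0117
```

Call:
{"name": "carry_out", "arguments": {"moves": [{"x":0,"y":0,"z":-5,"wx":0,"wy":0,"wz":0},{"x":0,"y":0,"z":0,"wx":0,"wy":0,"wz":0}]}}

```text
t: 46.6
ee_pos: [0.6616, -0.013, 0.1283]
tool_rot: [[-0.092, 0.996, 0.003], [0.996, 0.092, -0.0], [-0.0, 0.003, -1.0]]
ft_force: [4.8, -0.1, 2.3]
opening: 0.0116
```

Call:
{"name": "carry_out", "arguments": {"moves": [{"x":0,"y":0,"z":0,"wx":0,"wy":0,"wz":0},{"x":0,"y":0,"z":0,"wx":0,"wy":0,"wz":0},{"x":0,"y":0,"z":0,"wx":0,"wy":0,"wz":0},{"x":0,"y":0,"z":0,"wx":0,"wy":0,"wz":0},{"x":0,"y":0,"z":-20,"wx":0,"wy":0,"wz":0},{"x":0,"y":0,"z":-35,"wx":0,"wy":0,"wz":0},{"x":0,"y":0,"z":-45,"wx":0,"wy":0,"wz":0},{"x":0,"y":0,"z":-50,"wx":0,"wy":0,"wz":0},{"x":0,"y":-50,"z":0,"wx":0,"wy":0,"wz":0},{"x":0,"y":-50,"z":0,"wx":0,"wy":0,"wz":0}], "gripper": 0.4}}

```text
t: 47.85
ee_pos: [0.5605, -0.0224, 0.2789]
tool_rot: [[-0.093, 0.996, 0.004], [0.996, 0.093, -0.001], [-0.001, 0.004, -1.0]]
ft_force: [-0.8, -0.3, 0.5]
opening: 0.0276
```

Call:
{"name": "carry_out", "arguments": {"moves": [{"x":0,"y":-50,"z":0,"wx":0,"wy":0,"wz":0},{"x":0,"y":-50,"z":0,"wx":0,"wy":0,"wz":0},{"x":0,"y":0,"z":0,"wx":0,"wy":0,"wz":0},{"x":0,"y":0,"z":0,"wx":0,"wy":0,"wz":0}]}}

```text
t: 48.35
ee_pos: [0.4626, -0.0316, 0.2789]
tool_rot: [[-0.092, 0.996, 0.004], [0.996, 0.092, -0.001], [-0.001, 0.004, -1.0]]
ft_force: [-0.2, 0.3, 0.2]
opening: 0.0274
```

Run:
```python
from h import *
s=st()
t=grab('top','t10.png'); sc=grab('scene','s10.png')
for z in (.152,.165): print(proj(t,[cab(-.045,.07,z),cab(-.045,-.07,z)]).round(1).tolist(),proj(sc,[cab(-.045,.07,z),cab(-.045,-.07,z)]).round(1).tolist())
a=cv2.convertScaleAbs(cv2.resize(t['img'][90:290,130:380],(500,400),interpolation=cv2.INTER_CUBIC),alpha=1.6); b=cv2.convertScaleAbs(cv2.resize(sc['img'][180:380,150:300],(300,400),interpolation=cv2.INTER_CUBIC),alpha=1.6)
cv2.imwrite('pics/m10.png',np.hstack([a,b]))
```

```text
48.35 [ 0.4626 -0.0316  0.2789] [-0.2  0.3  0.2] 0.027415647753689376
[[265.2, 182.0], [316.9, 177.1]] [[245.7, 249.9], [256.8, 206.5]]
[[264.7, 180.3], [317.0, 175.4]] [[245.2, 248.6], [256.3, 204.9]]
```

View pics/m10.png

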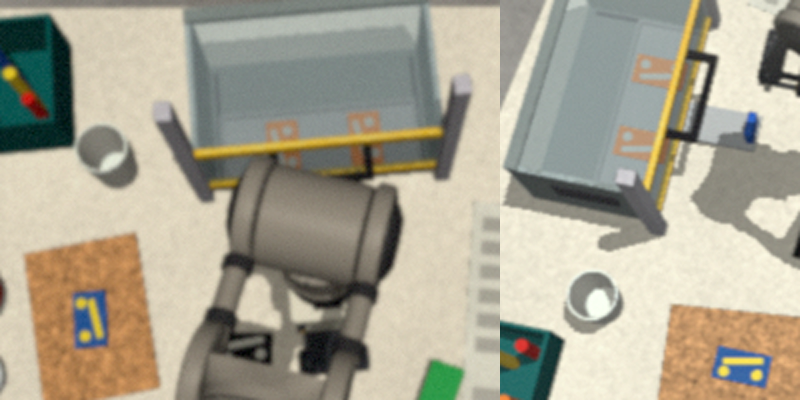

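```bash
python3 -c "
from cell import arm; print(arm.job_done())"
```

```text
the job is handed in; nothing more can be done
None
```

The changeover is done and handed in at about 48 s of the 210 s allowed; the hand-in gave no verdict.

- **Sash and tray:** I raised the sash to its stop and drew the tray right out. After moving the plaques I pushed the tray to its home stop, with the sash still up. Then I lowered the sash 129 mm to its lower stop.
- **Plaques:** One blue plaque was there and now lies at the middle of the cork mat. Two orange plaques were there and lie on the tray, long side along the cabinet's x.

**Last checks:**
- Before the push, two cameras put the orange plaques about 1–5 mm from the tray centre in x, at y of about +58 and −67 mm. The blue plaque measured within a few mm of the mat's centre.
- The final pictures show both orange plaques apart on the tray, the blue one on the mat, the tray handle at its home position, the sash down and the gripper clear of everything. I measured nothing after the push; this rests on the pictures and the stop forces.
- I never moved any bystander or look-alike. The last crops did not cover all of them.

**What went wrong or disagreed:**
- My first grasp of the blue plaque was a few mm too high and the fingers closed over it. I lowered the gripper and the second grasp held.
- At the end of drawing the tray out, one wrist joint reached nearly its range limit and the gripper rose about 10 mm on the tab. The tray still measured fully out.
- The orange plaques lay along the newspaper's long side, not across it as the text says. I followed the pictures.
- I saw no knock and no slackened grip.

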